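# Rack two engraved plaques in the leaning rack

### The job

Take the wide plaque off the small 45-degree easel and stand it in the leaning wooden rack on its long edge, steel face outward, flush against the backstop. Then stand the tall narrow plaque on its short end in front of it, face outward and flush against it; on the way, set it down on the empty easel and take it again by its top edge. Keep both near the middle of the rack, let go of them, and leave the cup, bottle and square where they are.

Things in the scene. Friction and masses are not known exactly. Their poses are not given: they have to be found in the camera images.
- easel_seat: Tilted seat of the fixed easel (round foot 110 mm across, 32 mm column): aluminium plate 44 mm wide, 66 mm long, leaning 45 degrees, with a ledge 44 wide, 20 deep at its foot. Origin: middle of the inside corner, 52 mm above the bench. z: up along the plate's face; x: out of the face, along the ledge (both 45 degrees up); y: level, along the corner. Things rest at z = 0, x = 0
- rack_seat: Tilted seat of the fixed wooden rack, open away from the robot: backstop 160 wide, 50 high, leaning 0.35 rad from vertical towards the robot; floor 160 wide, 62 deep, square to it. Origin: middle of the inside corner, 40 mm above the bench. z: up along the backstop's face; x: out of the backstop along the floor, rising outward; y: level, along the corner
- wide_center (a point): Centre of the wide plaque, wood with a steel face: 90 mm (its x) by 110 mm (its y, the long edge) by 12 mm thick (its z, out of the steel face); 0.2 kg. Starts on the easel, face up, a long edge on the ledge, its upper 24 mm standing out beyond the easel's plate. Either long edge may be the lower one
- tall_center (a point): Centre of the tall narrow plaque, made the same way: 125 mm (its x) by 60 mm (its y) by 12 mm thick (its z, out of the steel face); 0.15 kg. Starts flat on the bench, face up. Either short end may be the lower one
- wide_face (a point): Middle of the wide plaque's steel face, 6 mm from its centre along its z
- tall_face (a point): Middle of the tall plaque's steel face, 6 mm from its centre along its z
- cup: Brass cup, 60 mm across, 60 mm high, standing on the bench; origin under its middle. Leave it alone
- oil: Grey oil bottle with a black cap, 40 mm across, 100 mm high, standing on the bench; origin under its middle. Leave it alone
- square: Steel try square lying on the bench: blade 150 x 20 x 4 mm along x, stock 90 mm along y at its -x end, 12 mm high; origin under the blade's middle. Leave it alone
There are look-alikes about, which are no part of the job. Leave any orange look-alike of the part that bears tall_center alone.

How it is judged:
By the outcome, as a careful person would: the job done as asked, in the order asked, and still so for the second after the job is handed in, with the robot touching nothing.
It also fails if it takes over 72 s, if anything falls off the work surface, if the arm or the gripper's body presses on something with over 40 N, if the wrist force passes 120 N, or if a joint passes its speed limit or range.

### The arm

A 6-joint arm with a two-finger parallel gripper is mounted at the origin on the work surface. World frame = base frame: x ahead of the robot, y to its left, z up, the work surface at z = 0. Lengths are in m, angles in rad, forces in N, time in s.
With the tool pointing down it reaches from about 0.35 to 0.85 m from the base axis. Payload 8.1 kg.
Tool frame: the origin (TCP) lies midway between the tips of the shut fingers; the grasp point (between the pads) lies robot.grip_depth behind it (robot.grip_depth is the distance from the TCP to the grasp point, in m); z points along the fingers, y is the line along which they close (so a half turn about z gives the same grasp; the last joint's range is limited). The gripper opens to 93 mm and grips with 3 to 60 N. Pads are 15 mm wide; open, the fingers measure 128 mm over their backs; the gripper's body (75 mm by 188 mm) begins 65 mm behind the grasp point.
Start: joints at [1.23, 0.13, 1.488, -0, 1.523, -0.085], TCP at [0.152, 0.58, 0.219] pointing down, gripper open.
Joint ranges: [-2.96, 2.96], [-0.89, 2.26], [0.02, 2.5], [-1.34, 4.48], [0, 2.73], [-2.66, 2.66]. Speed limits (rad/s): [2.39, 2.39, 2.79, 3.14, 3.14, 3.14].

### API

Orientations are given as a rotation vector (axis times angle).
In Python, from plant import robot gives the robot as it stands.
- The arm moves only by the tool carry_out, never from a script. Its argument "rows" is a list of rows, each a list of 6 numbers: the shift along the tool's x, y, z in m, then the turn, a rotation vector about the tool's x, y, z in degrees. A call has 1 to 12 rows; each row is the pose to reach, as a shift and turn from the pose commanded when the call began, along the tool's axes at that moment; what a row does not reach only later rows make up. A row lasts 1/8 s, in which the tool goes at most 62.5 mm and 10.7 degrees, less where a joint would pass 70% of its speed; a pose out of reach is approached as far as the arm can. A call with a gripper value outside its range is refused whole. "jaw" is the closure in counts, from 0 (fully open) to 255 (shut), set as the call begins (left out, the last holds). The fingers move at their own pace and stop on an object; "force" is the grip in N (left out, the last holds). Time passes only in rows, so rows that repeat a pose let the fingers close. It gives the time, the measured TCP pose, the force, the opening and the grip force at its end, in the units of the state.
- robot.read_state(): the state, without advancing time (a new reading comes with each control period).
- robot.read_camera(name): name is "side" or "top" or "wrist"; returns the picture (420x560x3 uint8, red, green, blue); there is no depth.
- robot.camera_model(name): a dict with "fx", "fy", "cx", "cy" (pixels), "R" (3x3) and "t" (3): a world point X has camera coordinates R X + t; the wrist camera has in their place "mount" (4x4, takes a point from camera to tool coordinates, whose origin is the TCP and whose axes are the flange's). Camera axes: x right, y down, z forward; pixel columns grow to the right and rows downward; lengths in m; the calibration is good to about 2 mm. A picture is of the moment at which its call begins: read the wrist's pose just before it. camera_model takes no time and is no camera call.
- robot.close_job(): hands the job in; it is judged then, once.
Trained networks look in the newest picture that a camera, given by its name, has taken for a name from the list of things; names that differ only in an ending like _2 or _b are one class to them, and where a whole thing is asked for, a point or a joint stands for the part that bears it (a point fixed in the world has none). Each returns a list of dicts, best first, with "conf" (0 to 1); they miss things now and then, are a little off and sometimes report something else, mostly with a low value. They report only what shows in the picture. A call takes as long as a camera call. They do not tell look-alikes from the thing itself.
- robot.outline_of(camera, target): "pixels" (420x560 bool, what is visible of it) and "pixel" ([column, row] in pixels, amid what is visible of it).
The state is a dict: "t": time; "q": joint angles; "dq": joint speeds; "joint_torque": joint torques, N m; "tool_pos": TCP position; "orientation": TCP orientation; "force": force on the tool from outside, world axes, zero at the start; "wrist_torque": the same for the moment, N m; "opening": finger opening in m; "gripper_force": force on a finger pad.
Only numpy, scipy, OpenCV 4.12 (cv2) and the standard library are available. Lean on these libraries where they do the work, as an engineer would, in place of code of your own. Each camera call takes 0.05 s, during which the arm holds its last target. There are 200 camera calls.

## Working session

There is one attempt and no reset: what is moved stays moved. The work goes in short steps, Python scripts to look and compute and a tool call to move; the robot and the scene stay as the last step left them, time stands still between calls to the robot, and variables do not carry over. Pictures are saved under pics/ and viewed, at most 10 in all, crops included, and the job is handed in when it is done.

Besides the shell and the picture viewer there is one more tool, called as name([rows], argument=value, ...), one row to a line, values as JSON. carry_out: Moves the arm, as the interface text tells. Its arguments: {"type":"object","properties":{"rows":{"type":"array"},"jaw":{"type":"number"},"force":{"type":"number"}},"required":["rows"]}

```bash
ls; mkdir -p pics; cat > h.py <<'E'
import numpy as np, cv2
from scipy.spatial.transform import Rotation as R
from plant import robot
def cam(name, st=None):
    m=robot.camera_model(name); K=np.array([[m['fx'],0,m['cx']],[0,m['fy'],m['cy']],[0,0,1.]])
    if 'mount' in m:
        st=st or robot.read_state(); T=np.eye(4); T[:3,:3]=R.from_rotvec(st['orientation']).as_matrix(); T[:3,3]=st['tool_pos']
        C=np.linalg.inv(T@np.array(m['mount'])); return K,C[:3,:3],C[:3,3]
    return K,np.array(m['R']),np.array(m['t'])
def proj(c,X):
    K,r,t=c; p=(K@(r@np.atleast_2d(X).T+t[:,None])); return (p[:2]/p[2]).T
def ray(c,px):
    K,r,t=c; d=r.T@np.linalg.inv(K)@np.array([px[0],px[1],1.]); return -r.T@t, d/np.linalg.norm(d)
def onz(c,px,z):
    o,d=ray(c,px); return o+d*(z-o[2])/d[2]
def tri(c1,p1,c2,p2):
    o,d=ray(c1,p1);o2,e=ray(c2,p2); s=np.linalg.lstsq(np.c_[d,-e],o2-o,rcond=None)[0]
    a,b=o+s[0]*d,o2+s[1]*e; return (a+b)/2,np.linalg.norm(a-b)
def save(im,n): cv2.imwrite('pics/'+n,cv2.cvtColor(im,cv2.COLOR_RGB2BGR))
E
python3 - <<'E'
from h import *
np.set_printoptions(precision=4,suppress=True)
st=robot.read_state(); print({k:np.round(v,3) for k,v in st.items()}, robot.grip_depth)
for n in ['top','side','wrist']:
    im=robot.read_camera(n); save(im,n+'0.png'); np.save('pics/'+n+'0.npy',im)
    c=cam(n,st); print(n,'pos',-c[1].T@c[2],'fwd',c[1][2],c[0][0])
    for t in ['easel_seat','rack_seat','wide_center','tall_center','cup','oil','square']:
        for o in robot.outline_of(n,t)[:2]:
            print(t,round(o['conf'],2),o['pixel'],o['pixels'].sum(), onz(c,o['pixel'],0.0)[:2])
a=np.hstack([cv2.imread('pics/%s0.png'%n)for n in('top','side')]); 
E
```

```text
pics
{'t': np.float64(0.0), 'q': array([ 1.23 ,  0.131,  1.489, -0.   ,  1.523, -0.085]), 'dq': array([-0.002,  0.001,  0.001, -0.001,  0.002, -0.   ]), 'joint_torque': array([ -0.001, -55.986, -49.175,   0.077,   0.036,  -0.   ]), 'tool_pos': array([0.152, 0.58 , 0.218]), 'orientation': array([-0.401, -3.116,  0.003]), 'force': array([ 0.349, -0.486, -0.313]), 'wrist_torque': array([ 0.021, -0.016, -0.036]), 'gripper_force': np.float64(0.0), 'opening': np.float64(0.093)} 0.0188
top pos [ 0.4886 -0.0058  0.8358] fwd [ 0.1181  0.0171 -0.9929] [380.7847   0.     274.8733]
easel_seat 0.62 [397.2, 229.2] 148 [ 0.5338 -0.257 ]
rack_seat 0.76 [169.2, 193.1] 3145 [0.6282 0.2437]
wide_center 0.58 [383.9, 237.6] 1614 [ 0.5163 -0.2271]
tall_center 0.82 [269.9, 243.1] 1533 [0.511  0.0215]
tall_center 0.67 [313.3, 313.3] 1672 [ 0.3592 -0.0675]
cup 0.73 [276.1, 111.2] 738 [0.81 0.  ]
oil 0.83 [316.6, 108.2] 438 [ 0.8139 -0.0923]
oil 0.26 [270.2, 242.8] 1624 [0.5116 0.0209]
square 0.75 [183.3, 133.9] 818 [0.7636 0.2124]
side pos [0.1485 0.473  0.8363] fwd [ 0.4367 -0.4685 -0.768 ] [471.8028   0.     281.541 ]
easel_seat 0.28 [367.9, 167.7] 340 [ 0.5634 -0.2864]
easel_seat 0.21 [157.1, 242.0] 858 [0.7554 0.2175]
rack_seat 0.55 [188.1, 269.5] 2959 [0.6519 0.2155]
wide_center 0.56 [370.7, 168.7] 313 [ 0.5562 -0.2885]
tall_center 0.76 [299.7, 252.8] 1483 [0.5129 0.0227]
tall_center 0.76 [299.4, 159.1] 967 [ 0.7068 -0.1897]
cup 0.62 [222.1, 172.0] 676 [ 0.8131 -0.0228]
oil 0.94 [245.4, 146.7] 503 [ 0.8383 -0.126 ]
oil 0.32 [189.0, 267.3] 2818 [0.6547 0.2108]
square 0.83 [157.3, 240.9] 921 [0.7574 0.2154]
wrist pos [0.0827 0.5986 0.3842] fwd [ 0.2458 -0.0653 -0.9671] [297.0915   0.     276.1988]
```

View pics/top0.png

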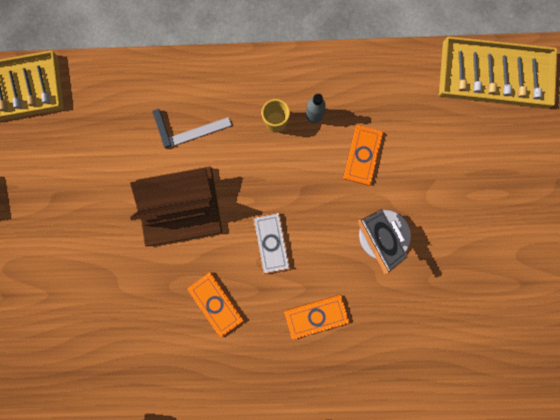

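View pics/side0.png

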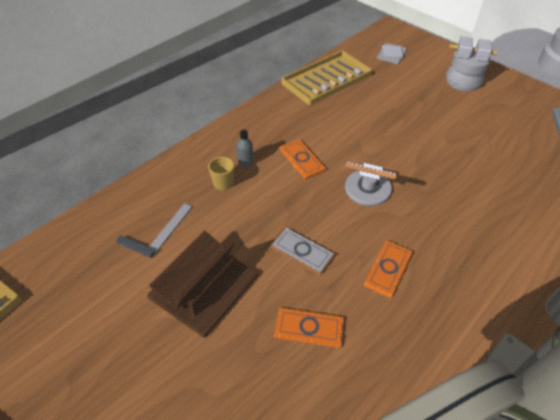

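The grey plaque at top (270,243) is the tall one and the orange ones are decoys. The wide plaque is on the easel at (384,238), with its upper edge toward the lower left, and the rack is at (169,193), opening toward +x. I'll work out a first viewing pose for the easel.

```bash
cat >> h.py <<'E'
def Tm(p,Rm): T=np.eye(4);T[:3,:3]=Rm;T[:3,3]=p;return T
def tilt(p,yaw,lean):  # seat frame: x out, z up the face, leaning back by lean
    return Tm(p,R.from_euler('zy',[yaw,-lean]).as_matrix())
def cmd():  # commanded pose approximated by the measured one
    st=robot.read_state(); return Tm(st['tool_pos'],R.from_rotvec(st['orientation']).as_matrix())
def go(Tt,T0=None):
    T0=cmd() if T0 is None else T0
    D=np.linalg.inv(T0)@Tt; rv=R.from_matrix(D[:3,:3]).as_rotvec(degrees=True)
    print('row',np.round(D[:3,3],4).tolist(),np.round(rv,2).tolist(),'n',round(max(np.linalg.norm(D[:3,3])/.0625,np.linalg.norm(rv)/10.7),1)); return D
def edgegrip(S,up,depth=0,back=0.0,y=0):
    """tool gripping a 12 mm plaque standing in seat S with height up; depth = TCP below top edge; tool y = +x_s, z=-z_s"""
    Rg=np.array([[0,1,0],[1,0,0],[0,0,-1.]])
    return S@Tm([0.006+back,y,up-depth],Rg)
E
python3 - <<'E'
from h import *
c=cam('top'); s=cam('side')
a,b=onz(c,(362,220),.112),onz(c,(388,272),.112); print(a,b)
d=b-a; print('edge az',np.degrees(np.arctan2(d[1],d[0])),np.linalg.norm(d)); print('foot',onz(s,(368,187),.005),onz(s,(348,187),0.005),onz(s,(391,187),.005))
yaw=np.arctan2(d[1],d[0])+np.pi/2; print(np.degrees(yaw))
yaw=np.radians(-63); m=(a+b)/2
x=np.array([np.cos(yaw),np.sin(yaw),0])
E=tilt(m+0.7071*.09*x-[0,0,.0636],yaw,np.pi/4); print(E)
T=edgegrip(E,.09,depth=-.10); print(T)
go(T)
E
```

```text
[ 0.54699349 -0.15806767  0.112     ] [ 0.44840904 -0.20118695  0.112     ]
edge az -156.3761880080779 0.10760188441805714
foot [ 0.52131485 -0.22964802  0.005     ] [ 0.5557617  -0.19620548  0.005     ] [ 0.48165376 -0.26815279  0.005     ]
-66.37618800807788
[[ 3.21019761e-01  6.30036755e-01 -7.07106781e-01  5.26592764e-01]
 [-8.91006524e-01  4.53990500e-01 -5.55111512e-17 -2.36330074e-01]
 [ 3.21019761e-01  6.30036755e-01  7.07106781e-01  4.84000000e-02]
 [ 0.00000000e+00  0.00000000e+00  0.00000000e+00  1.00000000e+00]]
[[ 6.30036755e-01  3.21019761e-01  7.07106781e-01  3.94168595e-01]
 [ 4.53990500e-01 -8.91006524e-01  5.55111512e-17 -2.41676113e-01]
 [ 6.30036755e-01  3.21019761e-01 -7.07106781e-01  1.84676407e-01]
 [ 0.00000000e+00  0.00000000e+00  0.00000000e+00  1.00000000e+00]]
row [-0.4425, -0.7341, 0.034] [-57.06, -6.17, 129.5] n 13.7
```

```bash
sed -i "s/'zy'/'ZY'/" h.py
python3 - <<'E'
from h import *
yaw=np.radians(-66)
x=np.array([np.cos(yaw),np.sin(yaw),0])
m=np.array([.498,-.18,.112])
E=tilt(m+0.7071*.09*x-[0,0,.0636],yaw,np.pi/4); print(E)
T=edgegrip(E,.09,depth=-.10); print(T)
go(T)
T[2,3]+=.02
go(T)
E
```

```text
[[ 0.28760624  0.91354546 -0.28760624  0.52388431]
 [-0.64597419  0.40673664  0.64597419 -0.23813712]
 [ 0.70710678  0.          0.70710678  0.0484    ]
 [ 0.          0.          0.          1.        ]]
[[ 0.91354546  0.28760624  0.28760624  0.47096477]
 [ 0.40673664 -0.64597419 -0.64597419 -0.11927787]
 [ 0.          0.70710678 -0.70710678  0.18699293]
 [ 0.          0.          0.          1.        ]]
row [-0.4858, -0.5962, 0.0316] [-19.21, -54.76, 132.21] n 13.5
row [-0.4858, -0.5962, 0.0116] [-19.21, -54.76, 132.21] n 13.5
```

carry_out([
  [-0.485, -0.596, 0.01, -19.2, -54.8, 132.2],
  [-0.485, -0.596, 0.01, -19.2, -54.8, 132.2],
  [-0.485, -0.596, 0.01, -19.2, -54.8, 132.2],
  [-0.485, -0.596, 0.01, -19.2, -54.8, 132.2],
  [-0.485, -0.596, 0.01, -19.2, -54.8, 132.2],
  [-0.485, -0.596, 0.01, -19.2, -54.8, 132.2],
  [-0.485, -0.596, 0.01, -19.2, -54.8, 132.2],
  [-0.485, -0.596, 0.01, -19.2, -54.8, 132.2],
  [-0.485, -0.596, 0.01, -19.2, -54.8, 132.2],
  [-0.485, -0.596, 0.01, -19.2, -54.8, 132.2],
  [-0.485, -0.596, 0.01, -19.2, -54.8, 132.2],
  [-0.485, -0.596, 0.01, -19.2, -54.8, 132.2],
])

```text
t: 2.7
tool_pos: [0.4632, -0.1039, 0.2095]
orientation: [2.261, 0.825, 0.197]
force: [-0.2, 0.7, 0.6]
opening: 0.0928
gripper_force: 0.0
```

```bash
python3 - <<'E'
from h import *
yaw=np.radians(-66);x=np.array([np.cos(yaw),np.sin(yaw),0]);m=np.array([.498,-.18,.112])
E=tilt(m+0.7071*.09*x-[0,0,.0636],yaw,np.pi/4);T=edgegrip(E,.09,depth=-.10);T[2,3]+=.02
st=robot.read_state();print(st['q'],st['dq'],st['tool_pos']); go(T)
im=robot.read_camera('wrist'); save(im,'w1.png'); import pickle; pickle.dump((im,st),open('w1.pkl','wb'))
E
```

```text
[ 0.1827925  -0.55929071  2.28058709 -0.73983479  1.20475169  1.25277645] [-1.03433682  0.84233339 -0.37153162 -0.38807657 -0.58770108  1.01454289] [ 0.46322532 -0.10393844  0.20945797]
row [-0.0031, 0.0106, 0.0134] [-1.96, -5.82, 13.79] n 1.4
```

View pics/w1.png

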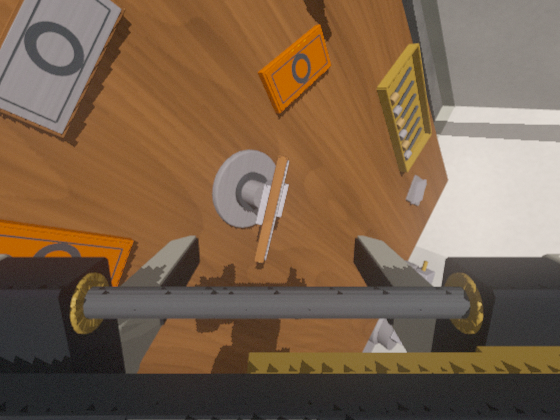

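The wrist view shows the plaque's top edge from (284,157) to (261,262). The arm hasn't settled yet, so I'll finish the move before measuring.

carry_out([
  [0, 0.01, 0.013, -2, -5.8, 13.8],
  [0, 0.01, 0.013, -2, -5.8, 13.8],
  [0, 0.01, 0.013, -2, -5.8, 13.8],
  [0, 0.01, 0.013, -2, -5.8, 13.8],
])

```text
t: 3.25
tool_pos: [0.4723, -0.1146, 0.206]
orientation: [2.312, 0.503, 0.202]
force: [-0.3, 1.1, 0.7]
opening: 0.093
gripper_force: 0.0
```

```bash
python3 - <<'E'
from h import *
st=robot.read_state();print(st['q'],st['dq'],st['tool_pos'],R.from_rotvec(st['orientation']).as_matrix())
im=robot.read_camera('wrist'); cv2.imwrite('pics/w2.png',cv2.cvtColor(cv2.resize(im[60:280,140:440],None,fx=2.6,fy=2.6,interpolation=cv2.INTER_CUBIC),cv2.COLOR_RGB2BGR)); import pickle; pickle.dump((im,st),open('w2.pkl','wb'))
o=robot.outline_of('wrist','wide_center')[:1]
c=cam('wrist',st)
for q in o: print(q['conf'],q['pixel'],q['pixels'].sum()); print(cv2.boxPoints(cv2.minAreaRect(np.argwhere(q['pixels'])[:,::-1].astype(np.float32))))
E
```

```text
[ 0.2073323  -0.39860906  2.19745682 -0.81140622  1.25936391  1.57799212] [ 8.93960371e-06 -1.18511990e-02  3.26509136e-03 -7.63483815e-04
  4.46001278e-04  5.92138116e-03] [ 0.47233318 -0.11460895  0.20603119] [[ 0.9104689   0.29563387  0.28921792]
 [ 0.41355177 -0.64297455 -0.64463839]
 [-0.00461718  0.70652979 -0.70766824]]
0.62 [259.6, 201.4] 1655
[[252.2485  144.18906]
 [268.48276 143.79309]
 [271.3127  259.82162]
 [255.07846 260.2176 ]]
```

View pics/w2.png

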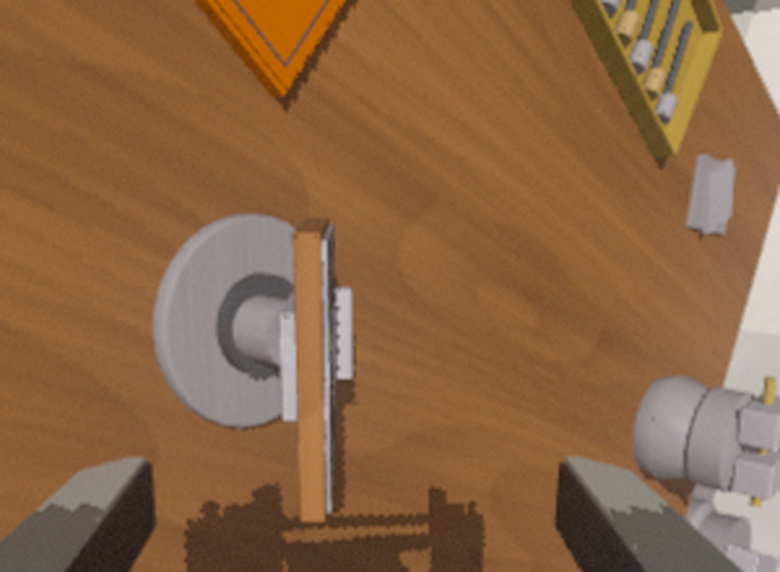

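The crop shows the wide plaque's top edge, with corners near (294,233), (320,233), (301,521) and (325,520). The ledge is at (345,288-380) and the plate's back is at (288,312-420).

```bash
cat > fit.py <<'E'
from h import *
from scipy.optimize import least_squares
def fit(obs,x0,lean,free_lean=False):
    """obs: list of (cam, seat-frame pts, px, sigma); x0=[x,y,z,yaw]"""
    f=lambda p: np.concatenate([((proj(c,(tilt(p[:3],p[3],p[4] if free_lean else lean)@np.c_[P,np.ones(len(P))].T)[:3].T)-q)/s).ravel() for c,P,q,s in obs])
    r=least_squares(f,list(x0)+([lean] if free_lean else []),loss='soft_l1'); return r.x,[np.round(v,1).tolist() for v in np.split(r.fun,np.cumsum([2*len(o[1]) for o in obs])[:-1])],np.sqrt(np.diag(np.linalg.pinv(r.jac.T@r.jac)))
E
python3 - <<'E'
from fit import *; import pickle
im,st=pickle.load(open('w2.pkl','rb')); c=cam('wrist',st)
crop=np.array([[294,233],[320,233],[301,521],[325,520]]); px=crop/2.6+[140,60]-[.3,.3]
P=np.array([[0,.055,.09],[.012,.055,.09],[0,-.055,.09],[.012,-.055,.09]])
Pl=np.array([[.020,.022,0],[.020,-.022,0]]); pl=np.array([[350,288],[352,380]])/2.6+[140,60]-.3
x0=[.524,-.238,.05,np.radians(-66)]
tc=cam('top'); tp=np.array([[362,220],[388,272.]]); 
for obs in ([(c,P,px,1)],[(c,P,px,1),(c,Pl,pl,1),(tc,P[[0,2]],tp,2)]):
    r=fit(obs,x0,np.pi/4); print(np.round(r[0],4),np.degrees(r[0][3]),r[1],np.round(r[2],4))
E=tilt(r[0][:3],r[0][3],np.pi/4); np.save('E.npy',E)
go(edgegrip(E,.09,depth=.0))
go(edgegrip(E,.09,depth=.022))
E
```

```text
[ 0.5209 -0.2297  0.0484 -1.1359] -65.08420994379652 [[-1.5, 0.1, 1.7, 0.1, -1.4, -0.3, 1.2, 0.1]] [0.0013 0.0025 0.0023 0.026 ]
[ 0.5212 -0.2311  0.0476 -1.1369] -65.13881046267393 [[-0.7, 0.3, 2.3, 0.3, -0.8, -0.7, 1.7, -0.3], [0.2, 0.6, -0.4, -0.5], [-2.1, 0.8, -1.2, 1.1]] [0.0007 0.0021 0.0022 0.0132]
row [-0.0038, -0.0169, 0.1115] [-0.03, 0.48, -0.18] n 1.8
row [-0.0036, -0.0169, 0.1335] [-0.03, 0.48, -0.18] n 2.2
```

carry_out([
  [-0.004, -0.017, 0.04, 0, 0.5, -0.2],
  [-0.004, -0.017, 0.075, 0, 0.5, -0.2],
  [-0.004, -0.017, 0.075, 0, 0.5, -0.2],
  [-0.004, -0.017, 0.075, 0, 0.5, -0.2],
], jaw=130)

```text
t: 3.85
tool_pos: [0.4856, -0.1538, 0.142]
orientation: [2.311, 0.508, 0.211]
force: [-0.7, 0.2, -0.0]
opening: 0.0574
gripper_force: 0.0
```

```bash
python3 - <<'E'
from h import *
st=robot.read_state();print(np.abs(st['dq']).max(),st['tool_pos'],st['opening'])
im=robot.read_camera('wrist'); cv2.imwrite('pics/w3.png',cv2.cvtColor(cv2.resize(im[90:310,140:440],None,fx=2.6,fy=2.6,interpolation=cv2.INTER_CUBIC),cv2.COLOR_RGB2BGR)); import pickle; pickle.dump((im,st),open('w3.pkl','wb'))
c=cam('wrist',st);T=cmd();print('TCP px',proj(c,T[:3,3]))
E=np.load('E.npy');P=np.array([[0,.055,.09],[.012,.055,.09],[0,-.055,.09],[.012,-.055,.09],[.02,.022,0],[.02,-.022,0]])
print((proj(c,(E@np.c_[P,np.ones(6)].T)[:3].T)-[140,90])*2.6)
E
```

```text
0.011906722683540035 [ 0.48557563 -0.1537875   0.14197306] 0.05735175469726041
TCP px [[277.41984507 247.62883762]]
[[330.62656665 160.06293825]
 [376.72899657 159.97724309]
 [334.18123412 536.57368844]
 [374.66345897 536.51582621]
 [390.55367248 230.04172991]
 [389.43699971 339.59705574]]
```

View pics/w3.png

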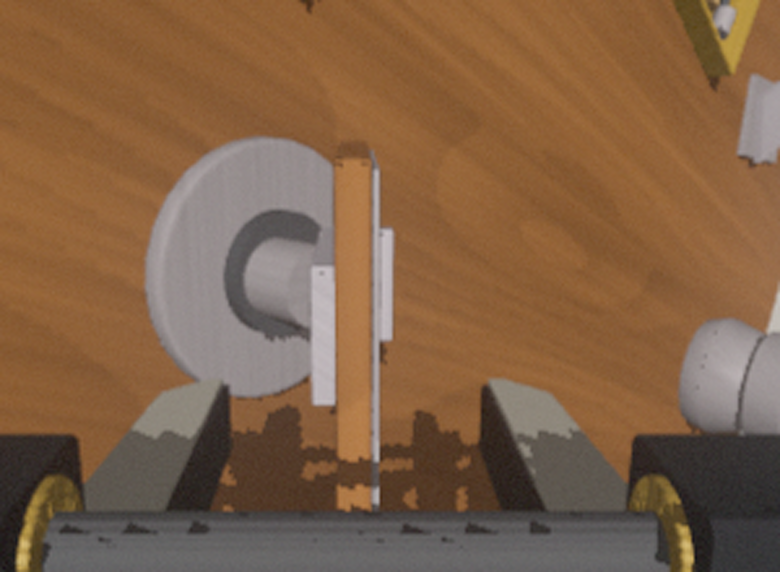

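The crop shows the top edge's left corner at (334,158) with its left side running down to (338,510). The ledge spans (392,230-340). This agrees with the model to about 1 mm.

```bash
python3 - <<'E'
from fit import *; import pickle
im,st=pickle.load(open('w2.pkl','rb')); c2=cam('wrist',st)
im,st=pickle.load(open('w3.pkl','rb')); c3=cam('wrist',st)
A=np.array
P2=A([[0,.055,.09],[0,-.055,.09],[.02,.022,0],[.02,-.022,0],[0,.022,.066],[0,-.022,.066]])
p2=A([[294,233],[301,521],[351,288],[352,380],[296,312],[299,420]])/2.6+[140,60]-.3
P3=A([[0,.055,.09],[.02,.022,0],[.02,-.022,0]]); p3=A([[334,158],[393,229],[392,340]])/2.6+[140,90]-.3
P3b=A([[0,.022,.066],[0,-.022,.066]]);p3b=A([[335,265],[336,405]])/2.6+[140,90]-.3
x0=[.521,-.231,.05,np.radians(-65)]
for ob in ([(c2,P2[:4],p2[:4],1),(c3,P3,p3,1)],[(c2,P2[:4],p2[:4],1),(c3,P3,p3,1),(c3,P3b,p3b,1)]):
    r=fit(ob,x0,np.pi/4);print(np.round(r[0],4),np.degrees(r[0][3]),r[1],np.round(r[2],4))
E=tilt(r[0][:3],r[0][3],np.pi/4); np.save('E.npy',E)
go(edgegrip(E,.09,depth=.021))
E
```

```text
[ 0.5213 -0.2293  0.0502 -1.1352] -65.04431042591997 [[-0.3, -0.3, -0.3, -0.2, 0.4, 0.2, 0.2, -0.6], [-0.2, 0.2, 0.2, 0.3, 0.2, 0.1]] [0.0005 0.002  0.002  0.0081]
[ 0.5212 -0.2289  0.0504 -1.136 ] -65.08648185655669 [[-0.5, -0.4, -0.5, -0.0, 0.3, 0.3, 0.0, -0.5], [-0.4, 0.1, 0.1, 0.3, 0.0, 0.2], [0.5, 0.2, 0.6, -0.3]] [0.0005 0.0017 0.0017 0.0079]
row [0.0002, -0.0002, 0.0548] [0.02, -0.01, -0.12] n 0.9
```

carry_out([
  [0, 0, 0.03, 0, 0, 0],
  [0, 0, 0.045, 0, 0, 0],
  [0, 0, 0.054, 0, 0, 0],
  [0, 0, 0.054, 0, 0, 0],
  [0, 0, 0.054, 0, 0, 0],
])

```text
t: 4.53
tool_pos: [0.5016, -0.1884, 0.1032]
orientation: [2.311, 0.508, 0.211]
force: [0.9, 1.2, -0.0]
opening: 0.0456
gripper_force: 0.0
```

carry_out([
  [0, 0, 0, 0, 0, 0],
  [0, 0, 0, 0, 0, 0],
  [0, 0, 0, 0, 0, 0],
  [0, 0, 0, 0, 0, 0],
  [0, 0, 0, 0, 0, 0],
  [0, 0, 0, 0, 0, 0],
], jaw=255, force=40)

```text
t: 5.28
tool_pos: [0.5019, -0.1891, 0.1038]
orientation: [2.31, 0.507, 0.211]
force: [-0.2, -3.6, 5.8]
opening: 0.0118
gripper_force: 40.0
```

carry_out([
  [0, 0.003, -0.02, 0, 0, 0],
  [0, 0.006, -0.05, 0, 0, 0],
  [0, 0.006, -0.09, 0, 0, 0],
  [0, 0.006, -0.12, 0, 0, 0],
  [0, 0.006, -0.12, 0, 0, 0],
])

```text
t: 5.9
tool_pos: [0.4683, -0.114, 0.1928]
orientation: [2.312, 0.51, 0.214]
force: [0.2, 0.9, -1.5]
opening: 0.0119
gripper_force: 40.0
```

```bash
python3 - <<'E'
from h import *
E=np.load('E.npy'); print(robot.read_state()['gripper_force'],robot.read_state()['opening'])
print('grip TCP in E',np.linalg.inv(E)@[0.5019,-0.1891,0.1038,1])
t=cv2.imread('pics/top0.png')[155:255,120:250];s=cv2.imread('pics/side0.png')[225:340,140:265]
t=cv2.resize(t,None,fx=3,fy=3,interpolation=cv2.INTER_CUBIC);s=cv2.resize(s,None,fx=3,fy=3,interpolation=cv2.INTER_CUBIC)
o=np.zeros((345,390+375,3),np.uint8);o[:300,:390]=t;o[:345,390:]=s
cv2.imwrite('pics/rack.png',cv2.convertScaleAbs(o,alpha=2.2,beta=20))
E
```

```text
39.971137046813965 0.011869577170752786
grip TCP in E [ 6.48339731e-03 -7.34295045e-04  6.90008202e-02  1.00000000e+00]
```

View pics/rack.png

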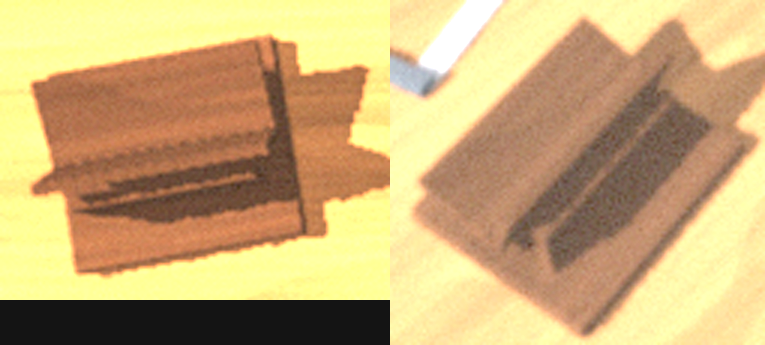

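In the enlarged rack view, the top panel shows the floor's outer edge from (35,80) to (265,38). The side panel shows the same edge from (420,190) to (585,18). I'll triangulate it and set up a viewing pose over the rack.

```bash
python3 - <<'E'
from fit import *
A=np.array; t=cam('top');s=cam('side')
tl=A([120+35/3,155+79/3]);tr=A([120+266/3,155+38/3]); sl=A([140+29/3,225+190/3]);sr=A([140+194/3,225+18/3])
for a,b in((tl,sl),(tr,sr)): print(tri(t,a,s,b))
P=A([[.062,.08,0],[.062,-.08,0]])
r=fit([(t,P,A([tl,tr]),1),(s,P,A([sl,sr]),1)],[.63,.24,.04,.13],.35); print(np.round(r[0],4),r[1],r[2])
F=tilt(r[0][:3],r[0][3],.35); np.save('F0.npy',F)
T=edgegrip(F,.09,depth=.021-.10); T[:3,3]+=0; print(T); go(T)
T2=edgegrip(F,.09,depth=.021-.16); go(T2)
E
```

```text
(array([0.64614169, 0.30860705, 0.04605854]), np.float64(0.004888546026216623))
(array([0.67238666, 0.14581773, 0.04765204]), np.float64(8.621534871415814e-05))
[0.6014 0.2174 0.0273 0.1601] [[1.7, 0.7, -1.0, 0.3], [-0.2, -2.1, -0.5, 0.4]] [0.00215034 0.00171411 0.00470875 0.01696314]
[[-0.15942247  0.92735856  0.3385123   0.54970774]
 [ 0.98721045  0.14975712  0.05466561  0.20902481]
 [ 0.          0.34289781 -0.93937271  0.18815019]
 [ 0.          0.          0.          1.        ]]
row [0.21, -0.1867, -0.1791] [21.39, 40.07, -63.12] n 7.3
row [0.1903, -0.1508, -0.2229] [21.39, 40.07, -63.12] n 7.3
```

carry_out([
  [0.19, -0.151, -0.223, 21.4, 40.1, -63.1],
  [0.19, -0.151, -0.223, 21.4, 40.1, -63.1],
  [0.19, -0.151, -0.223, 21.4, 40.1, -63.1],
  [0.19, -0.151, -0.223, 21.4, 40.1, -63.1],
  [0.19, -0.151, -0.223, 21.4, 40.1, -63.1],
  [0.19, -0.151, -0.223, 21.4, 40.1, -63.1],
  [0.19, -0.151, -0.223, 21.4, 40.1, -63.1],
  [0.19, -0.151, -0.223, 21.4, 40.1, -63.1],
  [0.19, -0.151, -0.223, 21.4, 40.1, -63.1],
  [0.19, -0.151, -0.223, 21.4, 40.1, -63.1],
])

```text
t: 7.15
tool_pos: [0.5289, 0.2037, 0.2414]
orientation: [1.879, 2.197, 0.383]
force: [0.7, -0.2, -3.1]
opening: 0.0115
gripper_force: 40.0
```

```bash
python3 - <<'E'
from h import *
st=robot.read_state();print(st['q'],np.abs(st['dq']).max(),st['tool_pos'],st['opening'])
im=robot.read_camera('wrist'); im2=cv2.cvtColor(im,cv2.COLOR_RGB2BGR)
cv2.imwrite('pics/w4.png',cv2.convertScaleAbs(cv2.resize(im2[0:300,60:460],None,fx=2,fy=2,interpolation=cv2.INTER_CUBIC),alpha=1.6,beta=20)); import pickle; pickle.dump((im,st),open('w4.pkl','wb'))
c=cam('wrist',st);F=np.load('F0.npy');P=np.array([[.062,.08,0],[.062,-.08,0],[0,.08,0],[0,-.08,0],[0,.08,.05],[0,-.08,.05]])
print((proj(c,(F@np.c_[P,np.ones(6)].T)[:3].T)-[60,0])*2)
E
```

```text
[ 0.31348907 -0.30960239  1.90140732 -0.058265    1.20847471  0.16887598] 0.013183835780483702 [0.52885311 0.20366011 0.24135439] 0.011534131176337612
[[525.37356802 239.01216222]
 [517.18401351 476.0815568 ]
 [427.64110216 239.4357378 ]
 [429.03277332 476.31538869]
 [426.64532662 236.90817249]
 [428.32919569 505.02568383]]
```

View pics/w4.png

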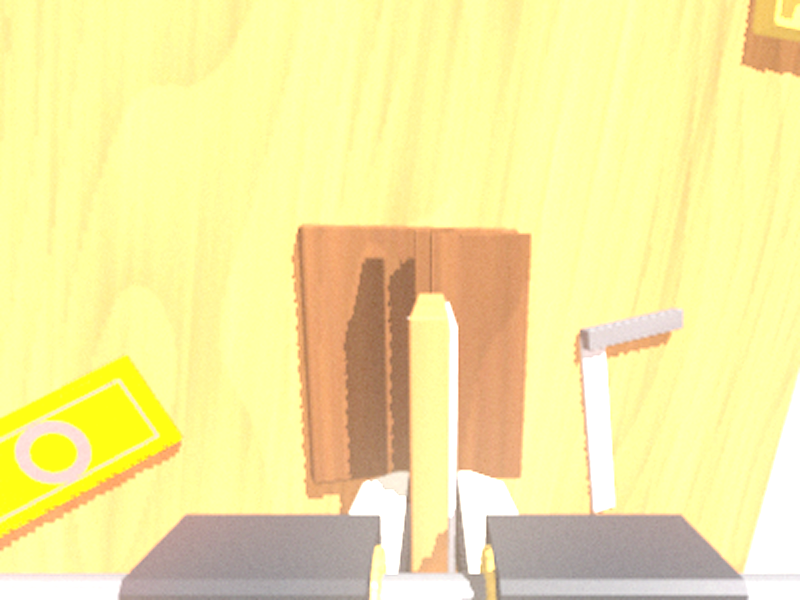

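The wrist view shows the rack floor's outer edge from (529,235) to (520,477). The corner and backstop line is near x=433 at the top, next to the held plaque at x=410-457. The prediction is off by only 2-3 px.

```bash
python3 - <<'E'
from fit import *; import pickle
A=np.array; t=cam('top');s=cam('side')
tl=A([120+35/3,155+79/3]);tr=A([120+266/3,155+38/3]); sl=A([140+29/3,225+190/3]);sr=A([140+194/3,225+18/3])
im,st=pickle.load(open('w4.pkl','rb'));w=cam('wrist',st)
P=A([[.062,.08,0],[.062,-.08,0]]); Pw=A([[.062,.08,0],[.062,-.08,0],[0,.08,0]]); pw=A([[529,235],[520,477],[433,231]])/2+[60,0]-.2
for o in ([(w,Pw,pw,1)],[(w,Pw,pw,.7),(t,P,A([tl,tr]),1),(s,P,A([sl,sr]),2)]):
    r=fit(o,[.6,.217,.035,.16],.35); print(np.round(r[0],4),r[1],np.round(r[2],4))
# z pinned to 0.04
f=lambda z: least_squares(lambda p:(proj(w,(tilt([p[0],p[1],z],p[2],.35)@np.c_[Pw,np.ones(3)].T)[:3].T)-pw).ravel(),[.6,.217,.16])
for z in(.03,.035,.04): q=f(z); print(z,np.round(q.x,4),np.round(q.fun,1),q.cost)
# sharper edges for the crop: gradient along some rows
g=im[:,:,:].astype(float).mean(2)
for row in (120,128,136,140): print(row,np.round(g[row,255:335]).astype(int).tolist())
E
```

```text
[0.5993 0.2211 0.0349 0.1434] [[1.3, -0.5, -0.4, -0.2, -0.6, 0.9]] [0.0021 0.0011 0.0039 0.0128]
[0.6006 0.2204 0.0323 0.1466] [[1.4, 0.2, -0.5, -0.8, -0.8, 2.4], [-0.4, 0.1, -2.4, 0.6], [-1.0, -1.4, -0.5, 0.0]] [0.0014 0.0009 0.0027 0.0093]
0.03 [0.6013 0.2212 0.1428] [ 0.9 -0.1 -0.8 -1.4 -0.3  1.3] 2.5277073997251667
0.035 [0.5991 0.2211 0.1442] [ 1.2 -0.6 -0.4 -0.3 -0.8  0.8] 1.6234414592439248
0.04 [0.5968 0.221  0.1456] [ 1.5 -1.1 -0.1  0.9 -1.2  0.4] 2.857228806369435
120 [86, 88, 90, 88, 91, 94, 91, 90, 88, 87, 92, 87, 77, 93, 88, 93, 89, 90, 91, 85, 74, 95, 91, 93, 95, 94, 99, 101, 100, 97, 94, 92, 99, 95, 94, 92, 88, 90, 89, 89, 91, 86, 89, 90, 88, 90, 89, 89, 95, 90, 91, 90, 90, 89, 89, 87, 91, 87, 88, 87, 85, 87, 87, 90, 88, 93, 91, 93, 90, 96, 120, 152, 149, 151, 152, 161, 164, 161, 161, 158]
128 [90, 87, 89, 90, 85, 90, 86, 92, 85, 78, 81, 82, 85, 92, 91, 87, 89, 91, 89, 84, 73, 93, 90, 90, 91, 95, 95, 99, 96, 96, 94, 96, 94, 94, 90, 93, 92, 87, 90, 90, 89, 90, 92, 91, 90, 89, 91, 88, 89, 91, 92, 95, 89, 90, 88, 89, 86, 90, 84, 89, 89, 88, 89, 90, 89, 89, 93, 90, 89, 91, 126, 152, 152, 157, 162, 160, 160, 160, 159, 158]
136 [94, 85, 64, 64, 63, 64, 61, 60, 63, 63, 63, 65, 73, 87, 89, 90, 90, 89, 89, 87, 75, 95, 91, 90, 94, 93, 99, 97, 96, 97, 95, 95, 93, 94, 91, 93, 91, 92, 88, 89, 91, 91, 88, 89, 94, 89, 92, 91, 92, 91, 88, 92, 92, 88, 85, 88, 90, 86, 86, 85, 86, 87, 86, 91, 95, 90, 91, 92, 89, 109, 140, 157, 156, 155, 156, 159, 158, 158, 156, 158]
140 [63, 62, 61, 67, 64, 59, 61, 63, 62, 62, 64, 61, 71, 88, 89, 87, 88, 90, 90, 84, 75, 92, 93, 90, 90, 94, 96, 98, 97, 93, 97, 97, 95, 94, 94, 90, 91, 88, 90, 92, 91, 92, 92, 89, 90, 89, 92, 91, 92, 93, 92, 90, 92, 91, 88, 88, 87, 83, 87, 86, 86, 93, 92, 91, 89, 85, 91, 92, 95, 113, 149, 156, 154, 157, 161, 159, 158, 158, 154, 157]
```

```bash
python3 - <<'E'
from fit import *; import pickle
A=np.array
im,st=pickle.load(open('w4.pkl','rb'));w=cam('wrist',st)
Pw=A([[.062,.08,0],[.062,-.08,0],[0,.08,0]]); pw=A([[325,118],[320,238.5],[275,115.5]])
for z in(.034,.038,.042):
    q=least_squares(lambda p:(proj(w,(tilt([p[0],p[1],z],p[2],.35)@np.c_[Pw,np.ones(3)].T)[:3].T)-pw).ravel()*[1,1,1,1,1,.3],[.6,.217,.16]); print(z,np.round(q.x,4),np.round(q.fun,1),q.cost)
    F=tilt([q.x[0],q.x[1],z],q.x[2],.35); print((np.linalg.inv(F)@np.r_[st['tool_pos'],1]).round(4))
    if z==.038: np.save('F.npy',F)
F=np.load('F.npy')
go(edgegrip(F,.09,depth=.021-.012,back=.005))
E
```

```text
0.034 [0.6    0.2194 0.1541] [-0.1 -0.2 -0.1  0.   0.2  0.7] 0.2630866739418266
[ 0.0028 -0.0046  0.2197  1.    ]
0.038 [0.598  0.2197 0.1533] [ 0.2 -0.8  0.   0.8 -0.1  0.5] 0.784082691869757
[ 0.0032 -0.0053  0.2153  1.    ]
0.042 [0.5961 0.2199 0.1525] [ 0.5 -1.4  0.2  1.6 -0.4  0.3] 2.542732628224558
[ 0.0036 -0.0059  0.2109  1.    ]
row [0.0048, 0.0082, 0.1346] [-0.2, -0.01, 0.2] n 2.2
```

carry_out([
  [0.005, 0.008, 0.05, 0, 0, 0.2],
  [0.005, 0.008, 0.1, 0, 0, 0.2],
  [0.005, 0.008, 0.12, 0, 0, 0.2],
  [0.005, 0.008, 0.134, 0, 0, 0.2],
  [0.005, 0.008, 0.134, 0, 0, 0.2],
  [0.005, 0.008, 0.134, 0, 0, 0.2],
])

```text
t: 7.95
tool_pos: [0.5814, 0.2179, 0.121]
orientation: [1.879, 2.195, 0.388]
force: [-0.4, -0.3, -2.4]
opening: 0.0116
gripper_force: 40.0
```

carry_out([
  [0, 0, 0.003, 0, 0, 0],
  [0, 0, 0.006, 0, 0, 0],
  [0, 0, 0.008, 0, 0, 0],
  [0, 0, 0.008, 0, 0, 0],
])

```text
t: 8.45
tool_pos: [0.5834, 0.2179, 0.1117]
orientation: [1.881, 2.196, 0.386]
force: [0.6, -0.5, -2.3]
opening: 0.0117
gripper_force: 40.0
```

carry_out([
  [0, 0, 0.002, 0, 0, 0],
  [0, 0, 0.003, 0, 0, 0],
  [0, 0, 0.004, 0, 0, 0],
  [0, 0, 0.004, 0, 0, 0],
])

```text
t: 8.95
tool_pos: [0.5848, 0.2181, 0.1082]
orientation: [1.88, 2.196, 0.386]
force: [0.0, -0.3, -1.7]
opening: 0.0117
gripper_force: 40.0
```

carry_out([
  [0, 0, 0.001, 0, 0, 0],
  [0, 0, 0.002, 0, 0, 0],
  [0, 0, 0.002, 0, 0, 0],
])

```text
t: 9.32
tool_pos: [0.5857, 0.2186, 0.1072]
orientation: [1.88, 2.196, 0.387]
force: [-5.0, 1.7, 4.1]
opening: 0.0115
gripper_force: 40.0
```

carry_out([
  [0, -0.002, -0.0005, 0, 0, 0],
  [0, -0.004, -0.0005, 0, 0, 0],
  [0, -0.004, -0.0005, 0, 0, 0],
])

```text
t: 9.7
tool_pos: [0.5819, 0.2176, 0.1058]
orientation: [1.88, 2.195, 0.387]
force: [-0.6, 1.0, 1.1]
opening: 0.0116
gripper_force: 40.0
```

carry_out([
  [0, -0.001, 0, 0, 0, 0],
  [0, -0.0015, 0, 0, 0, 0],
  [0, -0.0015, 0, 0, 0, 0],
])

```text
t: 10.07
tool_pos: [0.5805, 0.2174, 0.1053]
orientation: [1.88, 2.196, 0.387]
force: [0.5, -0.7, 1.2]
opening: 0.0119
gripper_force: 40.0
```

carry_out([
  [0, -0.001, 0, 0, 0, 0],
  [0, -0.002, 0, 0, 0, 0],
  [0, -0.002, 0, 0, 0, 0],
])

```text
t: 10.45
tool_pos: [0.5801, 0.2173, 0.1054]
orientation: [1.879, 2.193, 0.391]
force: [10.7, 2.1, -2.5]
opening: 0.0119
gripper_force: 40.0
```

```bash
python3 - <<'E'
from h import *
st=robot.read_state(); F=np.load('F.npy'); print(st['force'],st['wrist_torque'],st['joint_torque'], (np.linalg.inv(F)@np.r_[st['tool_pos'],1]).round(4))
E
```

```text
[10.74213333  2.11926398 -2.48599212] [ 0.05002179 -1.48632713 -0.07855255] [ 1.50098987e+00 -4.51927185e+01 -4.41045249e+01  3.56130609e-01
  8.36856924e-01  3.48523411e-02] [6.20e-03 4.00e-04 6.95e-02 1.00e+00]
```

carry_out([
  [0, 0, 0.001, 0, 0, 0],
  [0, 0, 0.001, 0, 0, 0],
])

```text
t: 10.7
tool_pos: [0.5803, 0.2176, 0.1051]
orientation: [1.879, 2.194, 0.39]
force: [3.0, 0.5, 5.1]
opening: 0.0119
gripper_force: 40.0
```

carry_out([
  [0, 0, 0.001, 0, 0, 0],
  [0, 0, 0.001, 0, 0, 0],
  [0, 0, 0.001, 0, 0, 0],
  [0, 0, 0.001, 0, 0, 0],
  [0, 0, -0.03, 0, 0, 0],
  [0, 0, -0.07, 0, 0, 0],
  [0, 0, -0.12, 0, 0, 0],
  [0, 0, -0.16, 0, 0, 0],
  [0, 0, -0.16, 0, 0, 0],
  [0, 0, -0.16, 0, 0, 0],
], jaw=120)

```text
t: 11.95
tool_pos: [0.5247, 0.2087, 0.253]
orientation: [1.881, 2.196, 0.386]
force: [-0.6, 0.0, -0.9]
opening: 0.0494
gripper_force: 0.0
```

```bash
python3 - <<'E'
from h import *
st=robot.read_state();print(st['tool_pos'],st['opening'])
im=robot.read_camera('wrist'); im2=cv2.cvtColor(im,cv2.COLOR_RGB2BGR); np.save('w5.npy',im)
a=cv2.resize(im2[60:280,160:400],None,fx=1.8,fy=1.8)
c=cam('wrist',st);F=np.load('F.npy')
P=np.array([[0,.055,.09],[.012,.055,.09],[0,-.055,.09],[.012,-.055,.09]]);print((proj(c,(F@np.c_[P,np.ones(4)].T)[:3].T)-[160,60])*1.8)
t=robot.read_camera('top'); np.save('t5.npy',t);tall=cv2.cvtColor(t[200:290,240:300],cv2.COLOR_RGB2BGR); tall=cv2.resize(tall,None,fx=4.4,fy=4.4)
o=np.zeros((396,a.shape[1]+tall.shape[1],3),np.uint8);o[:,:a.shape[1]]=cv2.convertScaleAbs(a,alpha=1.5,beta=10);o[:tall.shape[0],a.shape[1]:]=tall
cv2.imwrite('pics/w5.png',o);print(a.shape,tall.shape)
for q in robot.outline_of('top','tall_center'):
    m=q['pixels']; 
    if t[m].std(axis=1).mean()<20:
        r=cv2.minAreaRect(np.argwhere(m)[:,::-1].astype(np.float32)); print(q['conf'],r)
        print([onz(cam('top'),p,.012).round(4).tolist() for p in cv2.boxPoints(r)])
E
```

```text
[0.52469132 0.20865041 0.25303729] 0.049392685604418556
[[203.69681669 154.86055834]
 [225.19303906 154.88065187]
 [204.01815367 338.62889871]
 [223.68449477 338.66087558]]
(396, 432, 3) (396, 264, 3)
0.75 ((270.32379150390625, 242.53440856933594), (58.14733123779297, 28.0562686920166), 78.95906829833984)
[[0.569, 0.0609, 0.012], [0.5791, 0.0007, 0.012], [0.4557, -0.0198, 0.012], [0.4459, 0.0394, 0.012]]
```

View pics/w5.png

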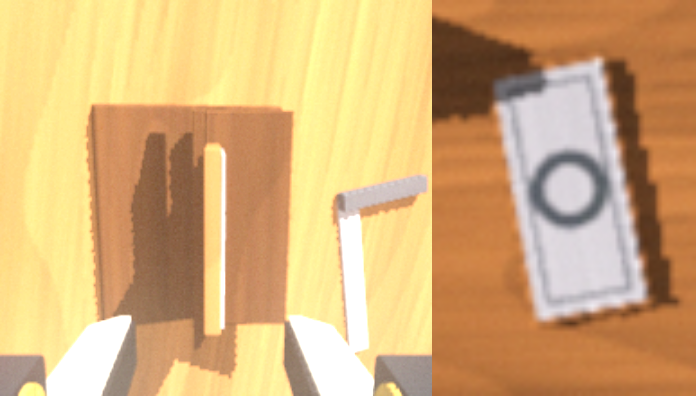

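The wide plaque stands flush: its top edge at (203-226, 153-335) matches the prediction within 2 px. The tall plaque measures 125x60 mm, centred at (0.512, 0.020), with its long axis at 9.8°. Next is the pre-grasp pose above it.

```bash
cat >> h.py <<'E'
def bench(center,az_u):
    u=np.array([np.cos(az_u),np.sin(az_u),0]); n=np.array([0,0,1.]); return Tm(np.r_[center[:2],0]-.0625*u,np.c_[n,np.cross(u,n),u])
def sidegrip(S,h,p=np.radians(20),back=0,off=(0,0,0)):
    s,c=np.sin(p),np.cos(p); Rg=np.array([[-s,0,-c],[0,1,0],[c,0,-s]])
    return S@Tm(np.array([h,0,.0625])-back*Rg[:,2]+off,Rg)
E
python3 - <<'E'
from h import *
B=bench([.5124,.0203],np.radians(9.8-180)); np.save('B.npy',B)
go(sidegrip(B,.006,back=.09)); print(sidegrip(B,.006,back=.09)); E=np.load('E.npy'); print(sidegrip(E,.006))
E
```

```text
row [-0.1846, -0.1216, 0.1274] [-0.46, 0.04, -90.89] n 8.5
[[-0.92598053 -0.1702095   0.33702935  0.48206736]
 [-0.15994461  0.9854079   0.05821508  0.01506064]
 [-0.34202014  0.         -0.93969262  0.09057234]
 [ 0.          0.          0.          1.        ]]
[[-0.38178198  0.90694465 -0.17802786  0.50435837]
 [ 0.821971    0.42124981  0.38329137 -0.19264969]
 [ 0.42261826  0.         -0.90630779  0.09886141]
 [ 0.          0.          0.          1.        ]]
```

carry_out([
  [-0.184, -0.122, 0.127, 0, 0, -90.9],
  [-0.184, -0.122, 0.127, 0, 0, -90.9],
  [-0.184, -0.122, 0.127, 0, 0, -90.9],
  [-0.184, -0.122, 0.127, 0, 0, -90.9],
  [-0.184, -0.122, 0.127, 0, 0, -90.9],
  [-0.184, -0.122, 0.127, 0, 0, -90.9],
  [-0.184, -0.122, 0.127, 0, 0, -90.9],
  [-0.184, -0.122, 0.127, 0, 0, -90.9],
  [-0.184, -0.122, 0.127, 0, 0, -90.9],
  [-0.184, -0.122, 0.127, 0, 0, -90.9],
  [-0.184, -0.122, 0.127, 0, 0, -90.9],
], jaw=0)

```text
t: 13.48
tool_pos: [0.4822, 0.016, 0.092]
orientation: [-0.232, 2.786, 0.036]
force: [-0.8, 0.8, -0.2]
opening: 0.0929
gripper_force: 0.0
```

```bash
python3 - <<'E'
from h import *
st=robot.read_state();print(st['tool_pos'],st['opening'],np.abs(st['dq']).max(),st['q'])
im=robot.read_camera('wrist'); im2=cv2.cvtColor(im,cv2.COLOR_RGB2BGR); np.save('w6.npy',im)
c=cam('wrist',st);B=np.load('B.npy')
P=np.array([[x,y,z] for z in(0,.125) for y in(-.03,.03) for x in(.012,)]);q=proj(c,(B@np.c_[P,np.ones(4)].T)[:3].T);print(q)
for o in robot.outline_of('wrist','tall_center'):
    m=o['pixels'];print(o['conf'],o['pixel'],m.sum(),im[m].std(axis=1).mean())
for k in (0,1,3,2): cv2.line(im2,tuple(q[k].astype(int)),tuple(q[(1,3,0,2)[k]].astype(int)),(0,0,255),1)
cv2.imwrite('pics/w6.png',im2); go(sidegrip(B,.006))
E
```

```text
[0.4822208  0.01603615 0.09202029] 0.09286993130627574 0.011844908199095715 [-0.15586412 -0.47191774  2.29888775  0.1257127   0.98741515 -1.9444613 ]
[[245.2680893  264.09827454]
 [305.06808518 263.94574852]
 [234.65233991 147.42244377]
 [313.14675029 147.06384695]]
0.97 [474.8, 75.2] 16341 78.32861441656827
0.88 [145.7, 10.6] 4858 79.34685168754673
0.82 [276.2, 196.9] 8282 8.480051383885698
row [0.001, -0.0005, 0.0915] [-0.28, -0.11, -0.16] n 1.5
```

View pics/w6.png

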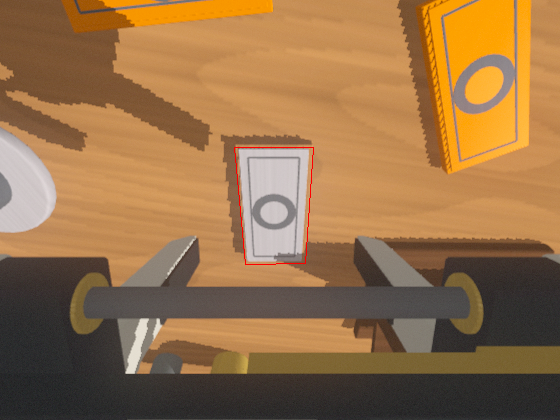

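The red model outline lies on the tall plaque within about 1 px, with corners (235,147), (313,147), (305,264) and (245,264). I'll descend and grip.

carry_out([
  [0.001, -0.0005, 0.05, 0, 0, 0],
  [0.001, -0.0005, 0.08, 0, 0, 0],
  [0.001, -0.0005, 0.09, 0, 0, 0],
  [0.001, -0.0005, 0.09, 0, 0, 0],
  [0.001, -0.0005, 0.09, 0, 0, 0],
])

```text
t: 14.2
tool_pos: [0.513, 0.02, 0.0092]
orientation: [-0.237, 2.783, 0.034]
force: [-0.0, -0.5, -0.6]
opening: 0.0931
gripper_force: 0.0
```

carry_out([
  [0, 0, 0, 0, 0, 0],
  [0, 0, 0, 0, 0, 0],
  [0, 0, 0, 0, 0, 0],
  [0, 0, 0, 0, 0, 0],
  [0, 0, 0, 0, 0, 0],
], jaw=255, force=45)

```text
t: 14.82
tool_pos: [0.5123, 0.0201, 0.008]
orientation: [-0.238, 2.784, 0.035]
force: [-1.2, -0.6, 3.0]
opening: 0.0585
gripper_force: 45.0
```

```bash
python3 - <<'E'
from h import *
B=np.load('B.npy');E=np.load('E.npy');st=robot.read_state();print(st['force'],st['opening'],st['gripper_force'])
T=cmd(); G=np.linalg.inv(B)@T; print(G.round(4)); np.save('G.npy',G)
T1=T.copy();T1[2,3]+=.10
T2=E@Tm([.035,0,.03],np.eye(3))@G
print('lift');go(T1);print('to easel');go(T2,T1)
E
```

```text
[-1.22405934 -0.58975514  3.01194273] 0.05854758411619918 45.01488447189331
[[-3.410e-01 -4.800e-03 -9.401e-01  8.000e-03]
 [-1.000e-04  1.000e+00 -5.100e-03 -2.000e-04]
 [ 9.401e-01 -1.600e-03 -3.410e-01  6.270e-02]
 [ 0.000e+00  0.000e+00  0.000e+00  1.000e+00]]
lift
row [-0.0341, -0.0005, -0.094] [-0.0, 0.0, 0.0] n 1.6
to easel
row [0.0273, -0.2133, -0.0496] [-3.43, 38.67, 76.33] n 8.0
```

carry_out([
  [0, 0, 0, 0, 0, 0],
  [0, 0, 0.0015, 0, 0, 0],
  [0, 0, 0.003, 0, 0, 0],
  [0, 0, 0.003, 0, 0, 0],
], jaw=70)

```text
t: 15.32
tool_pos: [0.5129, 0.0203, 0.0046]
orientation: [-0.237, 2.785, 0.035]
force: [0.2, 0.4, 0.6]
opening: 0.0671
gripper_force: 0.0
```

carry_out([
  [0, 0, 0, 0, 0, 0],
  [0, 0, 0, 0, 0, 0],
  [0, 0, 0, 0, 0, 0],
  [0, 0, 0, 0, 0, 0],
], jaw=255, force=45)

```text
t: 15.82
tool_pos: [0.513, 0.0203, 0.0049]
orientation: [-0.238, 2.785, 0.035]
force: [0.0, 0.0, -1.5]
opening: 0.0593
gripper_force: 45.0
```

```bash
python3 - <<'E'
from h import *
B=np.load('B.npy');E=np.load('E.npy');st=robot.read_state();print(st['force'],st['opening'],st['gripper_force'])
T=cmd(); G=np.linalg.inv(B)@T; print(G.round(4)); np.save('G.npy',G)
T1=T.copy();T1[2,3]+=.10
T2=E@Tm([.035,0,.03],np.eye(3))@G
print('lift');go(T1);print('to easel');go(T2,T1)
E
```

```text
[ 0.02003098  0.02752744 -1.45397664] 0.059345572639305455 44.997414350509644
[[-3.405e-01 -4.700e-03 -9.402e-01  4.900e-03]
 [-0.000e+00  1.000e+00 -4.900e-03 -1.000e-04]
 [ 9.402e-01 -1.600e-03 -3.405e-01  6.190e-02]
 [ 0.000e+00  0.000e+00  0.000e+00  1.000e+00]]
lift
row [-0.0341, -0.0005, -0.094] [-0.0, -0.0, -0.0] n 1.6
to easel
row [0.0282, -0.2117, -0.0504] [-3.47, 38.66, 76.33] n 8.0
```

carry_out([
  [-0.0171, 0, -0.047, 0, 0, 0],
  [-0.0341, 0, -0.094, 0, 0, 0],
  [-0.0513, 0, -0.141, 0, 0, 0],
  [-0.0615, 0, -0.169, 0, 0, 0],
  [-0.0615, 0, -0.169, 0, 0, 0],
])

```text
t: 16.45
tool_pos: [0.515, 0.021, 0.1881]
orientation: [-0.238, 2.779, 0.033]
force: [0.5, 1.3, -1.3]
opening: 0.0595
gripper_force: 45.0
```

```bash
python3 - <<'E'
from h import *
E=np.load('E.npy');G=np.load('G.npy');st=robot.read_state();print(st['force'],st['opening'],st['tool_pos'])
T2=E@Tm([.07,0,.03],np.eye(3))@G; print(T2[:3,3]); go(T2)
T3=E@Tm([.015,0,.012],np.eye(3))@G; go(T3,T2)
E
```

```text
[ 0.51703096  1.28668904 -1.30005235] 0.05953488761475742 [0.51498483 0.02095861 0.18806003]
[ 0.51602009 -0.21801272  0.16836074]
row [0.0442, -0.2356, 0.0063] [-3.34, 38.99, 76.37] n 8.0
row [0.0018, 0.0003, 0.0578] [-0.0, 0.0, 0.0] n 0.9
```

carry_out([
  [0.044, -0.236, 0.006, -3.3, 39, 76.4],
  [0.044, -0.236, 0.006, -3.3, 39, 76.4],
  [0.044, -0.236, 0.006, -3.3, 39, 76.4],
  [0.044, -0.236, 0.006, -3.3, 39, 76.4],
  [0.044, -0.236, 0.006, -3.3, 39, 76.4],
  [0.044, -0.236, 0.006, -3.3, 39, 76.4],
  [0.044, -0.236, 0.006, -3.3, 39, 76.4],
  [0.044, -0.236, 0.006, -3.3, 39, 76.4],
  [0.044, -0.236, 0.006, -3.3, 39, 76.4],
  [0.044, -0.236, 0.006, -3.3, 39, 76.4],
  [0.044, -0.236, 0.006, -3.3, 39, 76.4],
])

```text
t: 17.82
tool_pos: [0.5142, -0.2177, 0.1654]
orientation: [-1.476, -2.318, -0.319]
force: [-0.2, 0.4, -2.0]
opening: 0.0588
gripper_force: 45.0
```

```bash
python3 - <<'E'
from h import *
E=np.load('E.npy');G=np.load('G.npy');st=robot.read_state();print(st['force'],st['opening'],st['tool_pos'],st['q'])
T3=E@Tm([.008,0,.008],np.eye(3))@G; go(T3)
print('tool-axes of seat -x,-z:',(-G[:3,:3].T[:,0]).round(3),(-G[:3,:3].T[:,2]).round(3))
im=robot.read_camera('wrist');t=robot.read_camera('top')
save(np.hstack([im,t])[::1,::1][:, :],'chk.png'); cv2.imwrite('pics/w7.png',cv2.resize(cv2.imread('pics/chk.png'),(800,300)))
E
```

```text
[-0.21962115  0.35535663 -2.02269794] 0.05879628572724117 [ 0.51424182 -0.21772928  0.1654225 ] [-0.62828699  0.4169326   1.31311999  0.20524649  1.80097923 -1.05763226]
row [0.0007, 0.0021, 0.0627] [-0.27, -0.09, -0.01] n 1.0
tool-axes of seat -x,-z: [0.341 0.005 0.94 ] [-0.94   0.002  0.341]
```

carry_out([
  [0.0005, 0.002, 0.03, 0, 0, 0],
  [0.0005, 0.002, 0.05, 0, 0, 0],
  [0.0005, 0.002, 0.0625, 0, 0, 0],
  [0.0005, 0.002, 0.0625, 0, 0, 0],
  [0.0005, 0.002, 0.0625, 0, 0, 0],
])

```text
t: 18.55
tool_pos: [0.5046, -0.1935, 0.1097]
orientation: [-1.479, -2.316, -0.319]
force: [0.5, -0.1, -0.8]
opening: 0.0592
gripper_force: 45.0
```

carry_out([
  [-0.0025, 0, 0.001, 0, 0, 0],
  [-0.0047, 0, 0.0017, 0, 0, 0],
  [-0.0047, 0, 0.0017, 0, 0, 0],
])

```text
t: 18.92
tool_pos: [0.5056, -0.1965, 0.1054]
orientation: [-1.479, -2.315, -0.319]
force: [0.5, -0.6, -2.2]
opening: 0.0592
gripper_force: 45.0
```

carry_out([
  [-0.001, 0, 0.0003, 0, 0, 0],
  [-0.0019, 0, 0.0007, 0, 0, 0],
  [-0.0019, 0, 0.0007, 0, 0, 0],
])

```text
t: 19.3
tool_pos: [0.506, -0.1973, 0.1041]
orientation: [-1.478, -2.315, -0.319]
force: [-1.4, 1.3, 0.5]
opening: 0.0595
gripper_force: 45.0
```

carry_out([
  [-0.0009, 0, 0.0003, 0, 0, 0],
  [-0.0009, 0, 0.0003, 0, 0, 0],
])

```text
t: 19.55
tool_pos: [0.506, -0.1973, 0.1039]
orientation: [-1.476, -2.314, -0.32]
force: [-3.5, 4.7, 5.3]
opening: 0.0591
gripper_force: 45.0
```

carry_out([
  [0.001, 0, 0.0025, 0, 0, 0],
  [0.002, 0, 0.005, 0, 0, 0],
  [0.0022, 0, 0.006, 0, 0, 0],
  [0.0022, 0, 0.006, 0, 0, 0],
])

```text
t: 20.05
tool_pos: [0.5047, -0.1937, 0.1002]
orientation: [-1.478, -2.316, -0.32]
force: [-3.9, 3.7, 8.7]
opening: 0.0593
gripper_force: 45.0
```

carry_out([
  [0.0003, 0, 0.001, 0, 0, 0],
  [0.0007, 0, 0.002, 0, 0, 0],
  [0.0007, 0, 0.002, 0, 0, 0],
])

```text
t: 20.42
tool_pos: [0.5042, -0.1925, 0.0987]
orientation: [-1.478, -2.316, -0.32]
force: [-2.4, 2.6, 9.0]
opening: 0.0591
gripper_force: 45.0
```

```bash
python3 - <<'E'
from h import *
E=np.load('E.npy');G=np.load('G.npy');print((np.linalg.inv(E)@cmd()@np.linalg.inv(G)).round(4))
st=robot.read_state(); print(E[:3,:3].T@st['force'],st['wrist_torque'])
E
```

```text
[[ 1.0e+00 -3.1e-03  2.6e-03  7.0e-04]
 [ 3.1e-03  1.0e+00  3.2e-03 -2.0e-04]
 [-2.6e-03 -3.2e-03  1.0e+00  6.0e-04]
 [ 0.0e+00  0.0e+00  0.0e+00  1.0e+00]]
[ 3.98448874 -1.1039169   8.80897325] [0.59179219 0.50982395 0.06335483]
```

carry_out([
  [0.0003, 0, 0.001, 0, 0, 0],
  [0.0004, 0, 0.0011, 0, 0, 0],
])

```text
t: 20.68
tool_pos: [0.5042, -0.1924, 0.0986]
orientation: [-1.479, -2.317, -0.32]
force: [-2.7, 0.2, 11.2]
opening: 0.0591
gripper_force: 45.0
```

carry_out([
  [0, 0, 0, 0, 0, 0],
  [0, 0, 0, 0, 0, 0],
  [0, 0, 0, 0, 0, 0],
  [0, 0, 0, 0, 0, 0],
  [0, 0, 0, 0, 0, 0],
], jaw=20)

```text
t: 21.3
tool_pos: [0.5034, -0.1919, 0.0964]
orientation: [-1.478, -2.315, -0.319]
force: [0.8, -0.2, -0.4]
opening: 0.0857
gripper_force: 0.0
```

carry_out([
  [0, 0, -0.03, 0, 0, 0],
  [0, 0, -0.07, 0, 0, 0],
  [0, 0, -0.13, 0, 0, 0],
  [0, 0, -0.16, 0, 0, 0],
  [0, 0, -0.16, 0, 0, 0],
  [0, 0, -0.16, 0, 0, 0],
])

```text
t: 22.05
tool_pos: [0.5331, -0.2526, 0.2396]
orientation: [-1.477, -2.313, -0.319]
force: [-0.9, 0.6, -0.2]
opening: 0.0857
gripper_force: 0.0
```

```bash
python3 - <<'E'
from h import *
E=np.load('E.npy');st=robot.read_state();print(st['tool_pos'],st['force'],st['opening'])
im=robot.read_camera('wrist');c=cam('wrist',st); np.save('w8.npy',im)
P=np.array([[.012,y,z] for z in(0,.125) for y in(-.03,.03)]);q=proj(c,(E@np.c_[P,np.ones(4)].T)[:3].T);print(q.round(1).tolist())
pred=np.zeros((420,560),np.uint8);cv2.fillConvexPoly(pred,q[[0,1,3,2]].astype(np.int32),1)
for o in robot.outline_of('wrist','tall_center'):
    m=o['pixels']; s=im[m].std(axis=1).mean()
    if s<25: print(o['conf'],m.sum(),pred.sum(),(m&(pred>0)).sum(),cv2.approxPolyDP(cv2.convexHull(np.argwhere(m)[:,::-1].astype(np.int32)),6,True)[:,0].tolist())
T=edgegrip(E,.125,depth=.028-.10); print(T); go(T)
E
```

```text
[ 0.53312887 -0.25264439  0.23964141] [-0.86862132  0.57181098 -0.1842452 ] 0.08571792130925401
[[252.8, 242.1], [302.3, 242.2], [246.3, 144.7], [307.9, 144.6]]
0.57 5829 5594 5408 [[306, 137], [302, 240], [254, 241], [247, 140]]
[[ 0.90694465  0.29786859  0.29786859  0.46429504]
 [ 0.42124981 -0.64130671 -0.64130671 -0.10639394]
 [ 0.          0.70710678 -0.70710678  0.19396727]
 [ 0.          0.          0.          1.        ]]
row [0.126, 0.0002, 0.11] [-55.22, -54.17, 77.67] n 10.2
```

```bash
python3 - <<'E'
from h import *
E=np.load('E.npy')
T=edgegrip(E,.125,depth=-.05); Tw=T.copy(); Tw[2,3]+=.06; print(Tw[:3,3]); go(Tw); go(T,Tw)
E
```

```text
[ 0.47084815 -0.12050269  0.23841093]
row [0.1311, -0.0004, 0.0632] [-55.22, -54.17, 77.67] n 10.2
row [0.0, -0.0424, 0.0424] [0.0, 0.0, -0.0] n 1.0
```

carry_out([
  [0.131, 0, 0.063, -55.2, -54.2, 77.7],
  [0.131, 0, 0.063, -55.2, -54.2, 77.7],
  [0.131, 0, 0.063, -55.2, -54.2, 77.7],
  [0.131, 0, 0.063, -55.2, -54.2, 77.7],
  [0.131, 0, 0.063, -55.2, -54.2, 77.7],
  [0.131, 0, 0.063, -55.2, -54.2, 77.7],
  [0.131, 0, 0.063, -55.2, -54.2, 77.7],
  [0.131, 0, 0.063, -55.2, -54.2, 77.7],
  [0.131, 0, 0.063, -55.2, -54.2, 77.7],
  [0.131, 0, 0.063, -55.2, -54.2, 77.7],
  [0.131, 0, 0.063, -55.2, -54.2, 77.7],
  [0.131, 0, 0.063, -55.2, -54.2, 77.7],
], jaw=110)

```text
t: 23.65
tool_pos: [0.4713, -0.1206, 0.2383]
orientation: [2.306, 0.507, 0.212]
force: [-0.4, -0.5, -0.2]
opening: 0.0527
gripper_force: 0.0
```

```bash
python3 - <<'E'
from h import *
E=np.load('E.npy');st=robot.read_state();print(st['tool_pos'],st['force'],st['opening'],np.abs(st['dq']).max())
T=edgegrip(E,.125,depth=-.05); go(T)
im=robot.read_camera('wrist');c=cam('wrist',st)
P=np.array([[x,y,.125] for y in(-.03,.03) for x in(0,.012)]);q=proj(c,(E@np.c_[P,np.ones(4)].T)[:3].T);print(q.round(1).tolist())
for o in robot.outline_of('wrist','tall_center'):
    m=o['pixels']; print(o['conf'],o['pixel'],m.sum(),cv2.boxPoints(cv2.minAreaRect(np.argwhere(m)[:,::-1].astype(np.float32))).round().tolist())
E
```

```text
[ 0.47130572 -0.12060495  0.23830969] [-0.35276449 -0.47504501 -0.1595594 ] 0.05265603014746018 1.3213961491440056
row [-0.0004, -0.0428, 0.0419] [0.3, 0.07, -0.07] n 1.0
[[224.0, 240.3], [236.9, 240.2], [220.8, 176.1], [234.5, 176.0]]
0.98 [34.3, 270.8] 822 [[-6.0, 302.0], [35.0, 238.0], [71.0, 261.0], [31.0, 325.0]]
0.74 [233.0, 199.0] 2094 [[216.0, 163.0], [251.0, 163.0], [251.0, 239.0], [216.0, 239.0]]
0.7 [236.3, 46.8] 4032 [[187.0, 71.0], [243.0, -7.0], [284.0, 22.0], [229.0, 100.0]]
```

carry_out([
  [0, -0.043, 0.042, 0.3, 0, 0],
  [0, -0.043, 0.042, 0.3, 0, 0],
  [0, -0.043, 0.042, 0.3, 0, 0],
  [0, -0.043, 0.042, 0.3, 0, 0],
])

```text
t: 24.25
tool_pos: [0.4732, -0.1211, 0.1827]
orientation: [2.313, 0.508, 0.216]
force: [0.9, 0.3, 0.5]
opening: 0.0529
gripper_force: 0.0
```

```bash
python3 - <<'E'
from h import *
E=np.load('E.npy');st=robot.read_state();print(st['tool_pos'],st['force'],st['opening'],st['dq'].round(3),st['q'].round(2))
im=robot.read_camera('wrist');c=cam('wrist',st);np.save('w9.npy',im)
P=np.array([[x,y,.125] for y in(-.03,.03) for x in(0,.012)]);q=proj(c,(E@np.c_[P,np.ones(4)].T)[:3].T);print(q.round(1).tolist())
for r in (200,220): print(im[r,250:300].tolist().__repr__().replace(' ','') )
for x in (int(q[:,0].mean()),): print('col',im[140:270:2,x].astype(int).sum(1).tolist())
T=edgegrip(E,.125,depth=.03); go(T)
E
```

```text
[ 0.47323883 -0.12109256  0.18268674] [0.92640414 0.31305973 0.53008186] 0.05290507728672987 [ 0.005  0.002  0.002 -0.001 -0.003  0.013] [ 0.19 -0.39  2.23 -0.82  1.2   1.6 ]
[[264.4, 260.5], [279.4, 260.4], [263.3, 186.5], [279.3, 186.5]]
[[122,114,112],[128,118,120],[135,128,128],[149,142,141],[148,141,139],[148,141,140],[148,140,140],[142,132,128],[137,107,86],[159,111,67],[161,113,65],[162,112,70],[161,111,68],[159,110,66],[161,111,68],[161,111,70],[165,116,72],[168,117,73],[170,119,75],[170,120,72],[156,107,67],[145,126,115],[180,173,171],[166,159,159],[128,121,121],[96,89,88],[91,80,78],[94,83,83],[103,96,95],[111,104,103],[88,80,80],[90,81,77],[141,134,135],[191,183,187],[189,182,186],[183,168,169],[150,100,58],[153,104,60],[151,103,62],[154,106,64],[153,106,64],[149,101,59],[149,102,61],[149,101,61],[148,99,61],[147,101,65],[142,96,57],[141,94,55],[142,96,59],[139,95,54]]
[[146,141,139],[146,140,141],[146,137,138],[146,138,137],[148,138,139],[147,140,141],[151,143,141],[150,142,140],[151,130,125],[157,106,62],[163,114,70],[163,112,71],[164,113,72],[164,114,71],[163,113,70],[163,113,69],[161,111,67],[162,113,68],[165,115,68],[166,114,70],[158,109,65],[133,97,77],[143,132,132],[167,158,159],[131,122,123],[84,74,72],[85,74,76],[88,79,77],[80,73,71],[65,55,52],[73,65,62],[88,72,61],[116,80,55],[122,82,48],[131,90,57],[145,100,59],[144,98,58],[144,97,55],[145,98,59],[144,98,57],[145,100,62],[144,100,59],[145,100,61],[144,99,59],[145,99,57],[145,98,61],[145,99,60],[145,99,61],[148,102,65],[144,98,53]]
col [308, 309, 311, 297, 298, 300, 294, 289, 290, 275, 333, 409, 432, 433, 424, 345, 256, 248, 256, 258, 254, 255, 243, 236, 216, 242, 366, 370, 359, 366, 386, 400, 396, 398, 398, 315, 318, 317, 326, 332, 307, 342, 334, 338, 360, 329, 351, 357, 332, 324, 315, 314, 315, 320, 313, 306, 306, 313, 301, 303, 322, 261, 182, 237, 286]
row [-0.0022, -0.0038, 0.0819] [-0.06, -0.15, -0.22] n 1.3
```

```bash
python3 - <<'E'
from h import *
im=np.load('w8.npy').astype(int); 
for col in (262,290): print(col,[(r,int(im[r,col,0]-im[r,col,2]),int(im[r,col].sum())) for r in list(range(130,150))+list(range(232,262,1))])
w=np.load('w9.npy').astype(int)
sat=(w[...,0]-w[...,2])
for r in range(180,262,8): print(r,[ (c,) for c in range(250,300) if (sat[r,c]>60)!=(sat[r,c-1]>60)])
E
```

```text
262 [(130, 108, 389), (131, 110, 387), (132, 110, 387), (133, 106, 390), (134, 107, 394), (135, 106, 390), (136, 110, 407), (137, 118, 429), (138, 116, 451), (139, 114, 407), (140, 88, 316), (141, 74, 267), (142, 20, 498), (143, 11, 528), (144, 15, 357), (145, 16, 345), (146, 13, 354), (147, 15, 359), (148, 15, 343), (149, 16, 285), (232, 9, 359), (233, 12, 353), (234, 10, 358), (235, 8, 313), (236, 11, 308), (237, 11, 357), (238, 10, 363), (239, 8, 360), (240, 21, 320), (241, 21, 323), (242, 5, 452), (243, 3, 600), (244, 3, 659), (245, 4, 574), (246, 11, 376), (247, 8, 378), (248, 6, 379), (249, 7, 372), (250, 10, 375), (251, 9, 379), (252, 9, 380), (253, 10, 382), (254, 8, 377), (255, 8, 369), (256, 9, 375), (257, 9, 375), (258, 8, 377), (259, 9, 381), (260, 8, 376), (261, 9, 369)]
290 [(130, 107, 401), (131, 106, 404), (132, 107, 403), (133, 107, 395), (134, 106, 399), (135, 108, 397), (136, 111, 397), (137, 112, 415), (138, 111, 426), (139, 110, 387), (140, 85, 320), (141, 68, 257), (142, 17, 522), (143, 8, 547), (144, 14, 369), (145, 13, 368), (146, 11, 365), (147, 12, 363), (148, 12, 344), (149, 13, 286), (232, 11, 341), (233, 10, 343), (234, 11, 352), (235, 6, 322), (236, 8, 293), (237, 9, 340), (238, 11, 357), (239, 8, 364), (240, 22, 333), (241, 22, 335), (242, 5, 368), (243, 4, 569), (244, 4, 664), (245, 5, 578), (246, 7, 396), (247, 7, 391), (248, 8, 388), (249, 5, 368), (250, 2, 352), (251, 2, 349), (252, 6, 371), (253, 7, 431), (254, 8, 469), (255, 8, 520), (256, 8, 571), (257, 8, 578), (258, 7, 576), (259, 7, 576), (260, 8, 577), (261, 7, 578)]
180 [(265,), (274,), (286,)]
188 [(259,), (271,), (286,)]
196 [(259,), (271,), (286,)]
204 [(259,), (271,), (286,)]
212 [(259,), (271,), (285,)]
220 [(259,), (271,), (282,)]
228 [(252,), (271,), (282,)]
236 [(272,), (280,)]
244 [(272,), (279,)]
252 [(250,), (259,), (272,), (278,), (296,)]
260 [(259,), (296,)]
```

```bash
python3 - <<'E'
from fit import *
E=np.load('E.npy')
st9=robot.read_state(); c9=cam('wrist',st9)
s8=dict(tool_pos=[0.53312887,-0.25264439,0.23964141],orientation=[-1.477,-2.313,-0.319]); c8=cam('wrist',s8)
def pt(p,l):  # l local (x,y,z) plaque, p=(xb,zb,th) th: lean back
    x,y,z=l; c,s=np.cos(p[2]),np.sin(p[2]); return (E@[p[0]+x*c-z*s,y,p[1]+x*s+z*c,1])[:3]
def res(p):
    a=proj(c8,pt(p,[.012,0,.125]))[0,1]-141.8; b=proj(c8,pt(p,[.012,0,0]))[0,1]-240.8
    d=proj(c9,pt(p,[0,0,.125]))[0,0]-258.8; e=proj(c9,pt(p,[.010,0,.125]))[0,0]-271
    return np.array([a,b,d,e])
print(res([0,0,0]).round(2))
for k,n in enumerate(('x+5mm','z+5mm','th+3deg')):
    p=[0,0,0];p[k]=(.005,.005,np.radians(3))[k];print(n,(res(p)-res([0,0,0])).round(2))
r=least_squares(res,[0,0,0],x_scale=[.005,.005,.05]);print(r.x[:2].round(4),np.degrees(r.x[2]),r.fun.round(2))
for c,l in((c9,[.012,0,0]),): print(proj(c,pt([0,0,0],l)),proj(c,pt(r.x,l)),'ledge end',proj(c9,(E@[.02,.022,0,1])[:3]),proj(c9,(E@[.02,-.022,0,1])[:3]))
E
```

```text
[ 0.97 -0.3   5.33  6.05]
x+5mm [2.   2.74 6.46 6.46]
z+5mm [-4.91 -3.17 -0.27  0.01]
th+3deg [-2.98 -0.4  -8.44 -8.48]
[-0.0003 -0.0011] 1.9059183945508404 [ 0.01  0.01 -0.32  0.32]
[[278.6052987  192.04245054]] [[278.34913416 191.91595022]] ledge end [[285.4390592  173.45582972]] [[285.320026   209.99759391]]
```

```bash
python3 - <<'E'
from h import *
E=np.load('E.npy'); E2=E@Tm([.003,0,0],R.from_euler('y',-3.3,degrees=True).as_matrix()); np.save('E2.npy',E2)
T=edgegrip(E2,.125,depth=.0); go(T);go(edgegrip(E2,.125,depth=.027),T)
E
```

```text
row [-0.0021, -0.0081, 0.0517] [-3.36, -0.15, -0.23] n 0.8
row [0.0, 0.0, 0.027] [0.0, 0.0, -0.0] n 0.4
```

carry_out([
  [-0.002, -0.008, 0.025, -3.4, -0.15, -0.2],
  [-0.002, -0.008, 0.052, -3.4, -0.15, -0.2],
  [-0.002, -0.0096, 0.065, -3.4, -0.15, -0.2],
  [-0.002, -0.0096, 0.0785, -3.4, -0.15, -0.2],
  [-0.002, -0.0096, 0.0785, -3.4, -0.15, -0.2],
  [-0.002, -0.0096, 0.0785, -3.4, -0.15, -0.2],
])

```text
t: 25.05
tool_pos: [0.4911, -0.1658, 0.1183]
orientation: [2.254, 0.498, 0.22]
force: [-0.0, 0.2, 1.2]
opening: 0.0528
gripper_force: 0.0
```

carry_out([
  [0, 0, 0, 0, 0, 0],
  [0, 0, 0, 0, 0, 0],
  [0, 0, 0, 0, 0, 0],
  [0, 0, 0, 0, 0, 0],
  [0, 0, 0, 0, 0, 0],
  [0, 0, 0, 0, 0, 0],
], jaw=255, force=40)

```text
t: 25.8
tool_pos: [0.4919, -0.1669, 0.12]
orientation: [2.251, 0.497, 0.221]
force: [1.0, -4.9, 7.4]
opening: 0.0135
gripper_force: 38.7
```

```bash
python3 - <<'E'
from h import *
E=np.load('E.npy');E2=np.load('E2.npy');st=robot.read_state();print(E[:3,:3].T@st['force'],st['wrist_torque'],st['opening'],st['gripper_force'])
print((np.linalg.inv(E2)@cmd()).round(4))
E
```

```text
[ 8.70793132 -1.1254568   1.76842389] [-1.71556858 -0.41423664 -0.23406364] 0.01349337470853643 38.70427795685828
[[-1.00e-03  1.00e+00  3.60e-03  3.40e-03]
 [ 1.00e+00  1.00e-03 -1.90e-03 -5.00e-04]
 [-1.90e-03  3.60e-03 -1.00e+00  9.77e-02]
 [ 0.00e+00  0.00e+00  0.00e+00  1.00e+00]]
```

carry_out([
  [0, 0.0015, 0, 0, 0, 0],
  [0, 0.003, 0, 0, 0, 0],
  [0, 0.003, 0, 0, 0, 0],
  [0, 0.003, 0, 0, 0, 0],
])

```text
t: 26.3
tool_pos: [0.4928, -0.1689, 0.1223]
orientation: [2.251, 0.497, 0.222]
force: [3.5, -9.0, 5.3]
opening: 0.012
gripper_force: 39.8
```

```bash
python3 - <<'E'
from h import *
E=np.load('E.npy');E2=np.load('E2.npy');st=robot.read_state();T=cmd();print(E[:3,:3].T@st['force'],T[:3,:3].T@st['wrist_torque'],st['opening'],st['gripper_force'])
print((np.linalg.inv(E2)@T).round(4))
E
```

```text
[10.59304159 -0.5999904  -3.10176927] [-1.83210508 -0.26656947 -0.1319325 ] 0.012006419151906502 39.83761489391327
[[-9.00e-04  1.00e+00  3.70e-03  6.60e-03]
 [ 1.00e+00  9.00e-04 -1.80e-03 -4.00e-04]
 [-1.80e-03  3.70e-03 -1.00e+00  9.75e-02]
 [ 0.00e+00  0.00e+00  0.00e+00  1.00e+00]]
```

carry_out([
  [0, 0.004, -0.01, 0, 0, 0],
  [0, 0.01, -0.04, 0, 0, 0],
  [0, 0.012, -0.09, 0, 0, 0],
  [0, 0.012, -0.14, 0, 0, 0],
  [0, 0.012, -0.15, 0, 0, 0],
  [0, 0.012, -0.15, 0, 0, 0],
])

```text
t: 27.05
tool_pos: [0.4482, -0.0727, 0.2283]
orientation: [2.254, 0.501, 0.221]
force: [-1.1, 0.3, -1.3]
opening: 0.0118
gripper_force: 40.0
```

```bash
python3 - <<'E'
from h import *
F=np.load('F.npy');st=robot.read_state();T=cmd();print(st['tool_pos'],st['force'],T[:3,:3].T@st['wrist_torque'],st['opening'],st['gripper_force'],st['q'].round(2))
# target: bottom 60 mm above floor, back face 30 mm off the backstop (18 off the wide face)
T2=F@Tm([.036,0,.098+.06],np.array([[0,1,0],[1,0,0],[0,0,-1.]])); print(T2[:3,3]); Tw=T2.copy(); Tw[2,3]+=.06; go(Tw); go(T2,Tw)
E
```

```text
[ 0.44823196 -0.07266291  0.22831319] [-1.06403981  0.34615671 -1.26496194] [ 0.68422106 -0.10546341 -0.05213923] 0.011791991728261331 39.97323989868164 [ 0.37 -0.43  2.21 -0.86  1.39  1.68]
[0.57789754 0.2165618  0.19876521]
row [0.2396, -0.1149, -0.1755] [24.06, 41.92, -61.54] n 7.3
row [0.0, -0.0206, 0.0564] [0.0, 0.0, 0.0] n 1.0
```

carry_out([
  [0.24, -0.115, -0.176, 24, 41.9, -61.5],
  [0.24, -0.115, -0.176, 24, 41.9, -61.5],
  [0.24, -0.115, -0.176, 24, 41.9, -61.5],
  [0.24, -0.115, -0.176, 24, 41.9, -61.5],
  [0.24, -0.115, -0.176, 24, 41.9, -61.5],
  [0.24, -0.115, -0.176, 24, 41.9, -61.5],
  [0.24, -0.115, -0.176, 24, 41.9, -61.5],
  [0.24, -0.115, -0.176, 24, 41.9, -61.5],
  [0.24, -0.115, -0.176, 24, 41.9, -61.5],
  [0.24, -0.115, -0.176, 24, 41.9, -61.5],
  [0.24, -0.115, -0.176, 24, 41.9, -61.5],
])

```text
t: 28.42
tool_pos: [0.578, 0.2165, 0.2583]
orientation: [1.882, 2.19, 0.386]
force: [-0.5, 0.5, -1.0]
opening: 0.0118
gripper_force: 40.0
```

```bash
python3 - <<'E'
from h import *
F=np.load('F.npy');st=robot.read_state();T=cmd();print(st['tool_pos'],st['opening'],st['gripper_force'],np.abs(st['dq']).max())
Rg=np.array([[0,1,0],[1,0,0],[0,0,-1.]])
T2=F@Tm([.027,0,.098+.008],Rg); go(T2); print((np.linalg.inv(F)@T).round(4))
im=robot.read_camera('wrist');c=cam('wrist',st);np.save('w10.npy',im)
w=im.astype(int);s=w[...,0]-w[...,2]
P=np.array([[x,y,-.027] for y in(-.03,.03) for x in(0,.012)]) # top corners in a frame aligned w/ tool
q=proj(c,(T@np.c_[P[:,1],P[:,0]-.006,P[:,2],np.ones(4)].T)[:3].T);print('expected top corners',q.round(1).tolist())
P=np.array([[x,y,.09] for y in(-.055,.055) for x in(0,.012)]);print('wide top',proj(c,(F@np.c_[P,np.ones(4)].T)[:3].T).round(1).tolist())
cv2.imwrite('pics/w10.png',cv2.cvtColor(im,cv2.COLOR_RGB2BGR))
E
```

```text
[0.57799052 0.21653808 0.25830273] 0.011756543536502274 39.99759078025818 0.006734680858748548
row [0.0002, -0.0295, 0.1079] [-0.0, 0.14, -0.11] n 1.8
[[ 1.900e-03  1.000e+00 -1.000e-04  5.650e-02]
 [ 1.000e+00 -1.900e-03 -2.400e-03 -0.000e+00]
 [-2.400e-03 -1.000e-04 -1.000e+00  2.139e-01]
 [ 0.000e+00  0.000e+00  0.000e+00  1.000e+00]]
expected top corners [[266.4, 321.9], [288.6, 321.9], [265.4, 215.5], [289.8, 215.5]]
wide top [[223.3, 252.5], [234.7, 252.4], [217.8, 146.1], [230.3, 146.1]]
```

carry_out([
  [0, -0.02, 0.04, 0, 0.14, -0.1],
  [0, -0.0295, 0.08, 0, 0.14, -0.1],
  [0, -0.0295, 0.1, 0, 0.14, -0.1],
  [0, -0.0295, 0.108, 0, 0.14, -0.1],
  [0, -0.0295, 0.108, 0, 0.14, -0.1],
  [0, -0.0295, 0.108, 0, 0.14, -0.1],
])

```text
t: 29.22
tool_pos: [0.5884, 0.2182, 0.1493]
orientation: [1.879, 2.192, 0.392]
force: [0.9, 0.4, -1.7]
opening: 0.0123
gripper_force: 40.0
```

carry_out([
  [0, 0, 0.002, 0, 0, 0],
  [0, 0, 0.004, 0, 0, 0],
  [0, 0, 0.005, 0, 0, 0],
  [0, 0, 0.005, 0, 0, 0],
])

```text
t: 29.72
tool_pos: [0.5893, 0.218, 0.1428]
orientation: [1.88, 2.193, 0.389]
force: [0.5, 0.1, -1.6]
opening: 0.0118
gripper_force: 40.0
```

carry_out([
  [0, 0, 0.001, 0, 0, 0],
  [0, 0, 0.002, 0, 0, 0],
  [0, 0, 0.002, 0, 0, 0],
])

```text
t: 30.1
tool_pos: [0.59, 0.2181, 0.1409]
orientation: [1.88, 2.193, 0.389]
force: [0.5, 0.5, -1.4]
opening: 0.0119
gripper_force: 40.0
```

carry_out([
  [0, 0, 0.001, 0, 0, 0],
  [0, 0, 0.002, 0, 0, 0],
  [0, 0, 0.002, 0, 0, 0],
])

```text
t: 30.48
tool_pos: [0.5908, 0.2183, 0.1396]
orientation: [1.88, 2.193, 0.39]
force: [-2.9, 0.3, 2.3]
opening: 0.0117
gripper_force: 40.0
```

carry_out([
  [0, 0, 0.0007, 0, 0, 0],
  [0, 0, 0.0015, 0, 0, 0],
  [0, 0, 0.0015, 0, 0, 0],
])

```text
t: 30.85
tool_pos: [0.5914, 0.2186, 0.1397]
orientation: [1.879, 2.193, 0.39]
force: [-12.5, -2.9, 15.7]
opening: 0.0119
gripper_force: 40.1
```

carry_out([
  [0, -0.002, -0.002, 0, 0, 0],
  [0, -0.005, -0.002, 0, 0, 0],
  [0, -0.007, -0.002, 0, 0, 0],
  [0, -0.007, -0.002, 0, 0, 0],
])

```text
t: 31.35
tool_pos: [0.584, 0.2172, 0.1371]
orientation: [1.88, 2.193, 0.389]
force: [-0.1, 0.0, -0.3]
opening: 0.0116
gripper_force: 40.0
```

```bash
python3 - <<'E'
from h import *
F=np.load('F.npy');st=robot.read_state();T=cmd();print(F[:3,:3].T@st['force'],(np.linalg.inv(F)@T).round(4))
E
```

```text
[-0.17748243  0.02420861 -0.30348701] [[-1.00e-04  1.00e+00  8.00e-04  2.06e-02]
 [ 1.00e+00  1.00e-04  7.00e-04 -3.00e-04]
 [ 7.00e-04  8.00e-04 -1.00e+00  9.80e-02]
 [ 0.00e+00  0.00e+00  0.00e+00  1.00e+00]]
```

carry_out([
  [0, -0.001, 0, 0, 0, 0],
  [0, -0.002, 0, 0, 0, 0],
  [0, -0.002, 0, 0, 0, 0],
])

```text
t: 31.72
tool_pos: [0.5821, 0.2168, 0.1364]
orientation: [1.88, 2.193, 0.389]
force: [-0.3, -0.5, -1.0]
opening: 0.0121
gripper_force: 40.0
```

carry_out([
  [0, -0.001, 0, 0, 0, 0],
  [0, -0.0015, 0, 0, 0, 0],
  [0, -0.0015, 0, 0, 0, 0],
])

```text
t: 32.1
tool_pos: [0.5815, 0.2168, 0.1366]
orientation: [1.879, 2.192, 0.391]
force: [4.6, 0.6, -2.4]
opening: 0.0119
gripper_force: 40.0
```

```bash
python3 - <<'E'
from h import *
F=np.load('F.npy');st=robot.read_state();T=cmd();print(F[:3,:3].T@st['force'],T[:3,:3].T@st['wrist_torque'],(np.linalg.inv(F)@T).round(4))
E
```

```text
[ 3.5381425  -0.1237596  -3.89854455] [-0.74896301 -0.09355417 -0.04228901] [[ 0.00e+00  1.00e+00  2.60e-03  1.81e-02]
 [ 1.00e+00 -0.00e+00  8.00e-04 -4.00e-04]
 [ 8.00e-04  2.60e-03 -1.00e+00  9.83e-02]
 [ 0.00e+00  0.00e+00  0.00e+00  1.00e+00]]
```

carry_out([
  [0, -0.001, 0.0005, 0, 0, 0],
  [0, -0.001, 0.0012, 0, 0, 0],
  [0, -0.001, 0.0015, 0, 0, 0],
  [0, -0.001, 0.0015, 0, 0, 0],
])

```text
t: 32.6
tool_pos: [0.5816, 0.217, 0.1362]
orientation: [1.878, 2.191, 0.393]
force: [0.9, 0.1, 6.6]
opening: 0.0121
gripper_force: 40.0
```

```bash
python3 - <<'E'
from h import *
F=np.load('F.npy');st=robot.read_state();T=cmd();print(F[:3,:3].T@st['force'],T[:3,:3].T@st['wrist_torque'],(np.linalg.inv(F)@T).round(4))
E
```

```text
[ 3.06896558 -0.03763966  5.90741005] [-0.58826237 -0.2251502  -0.09557706] [[-0.00e+00  1.00e+00  4.00e-03  1.81e-02]
 [ 1.00e+00  0.00e+00  1.00e-03 -2.00e-04]
 [ 1.00e-03  4.00e-03 -1.00e+00  9.79e-02]
 [ 0.00e+00  0.00e+00  0.00e+00  1.00e+00]]
```

carry_out([
  [0, 0, 0, 0, 0, 0],
  [0, 0, 0, 0, 0, 0],
  [0, 0, 0, 0, 0, 0],
  [0, 0, 0, 0, 0, 0],
  [0, 0, -0.03, 0, 0, 0],
  [0, 0, -0.07, 0, 0, 0],
  [0, 0, -0.11, 0, 0, 0],
  [0, 0, -0.13, 0, 0, 0],
  [0, 0, -0.13, 0, 0, 0],
  [0, 0, -0.13, 0, 0, 0],
], jaw=130)

```text
t: 33.85
tool_pos: [0.5359, 0.2096, 0.2549]
orientation: [1.88, 2.194, 0.387]
force: [-0.4, -0.4, 1.5]
opening: 0.0457
gripper_force: 0.0
```

```bash
python3 - <<'E'
from h import *
F=np.load('F.npy');st=robot.read_state();print(st['tool_pos'],st['opening'],st['force'],np.abs(st['dq']).max())
im=robot.read_camera('wrist');c=cam('wrist',st);np.save('w11.npy',im)
P=np.array([[x,y,.09] for y in(-.055,.055) for x in(0,.012)]+[[x,y,.125] for y in(-.03,.03) for x in(.012,.024)])
q=proj(c,(F@np.c_[P,np.ones(8)].T)[:3].T)
s=robot.read_camera('side')
k=2.2;a=cv2.resize(im[90:330,180:370],None,fx=k,fy=k,interpolation=cv2.INTER_CUBIC)
for p in (q-[180,90])*k: cv2.circle(a,tuple(int(v) for v in p),2,(255,0,0),-1)
b=cv2.resize(s[200:350,130:280],None,fx=2.5,fy=2.5,interpolation=cv2.INTER_CUBIC)
o=np.zeros((max(a.shape[0],b.shape[0]),a.shape[1]+b.shape[1],3),np.uint8);o[:a.shape[0],:a.shape[1]]=a;o[:b.shape[0],a.shape[1]:]=b
save(cv2.convertScaleAbs(o,alpha=1.5,beta=10),'fin.png');print(o.shape)
E
```

```text
[0.53594582 0.2095657  0.25489952] 0.04567293424431892 [-0.40773519 -0.36541094  1.5209205 ] 0.013651466960436443
(528, 793, 3)
```

View pics/fin.png

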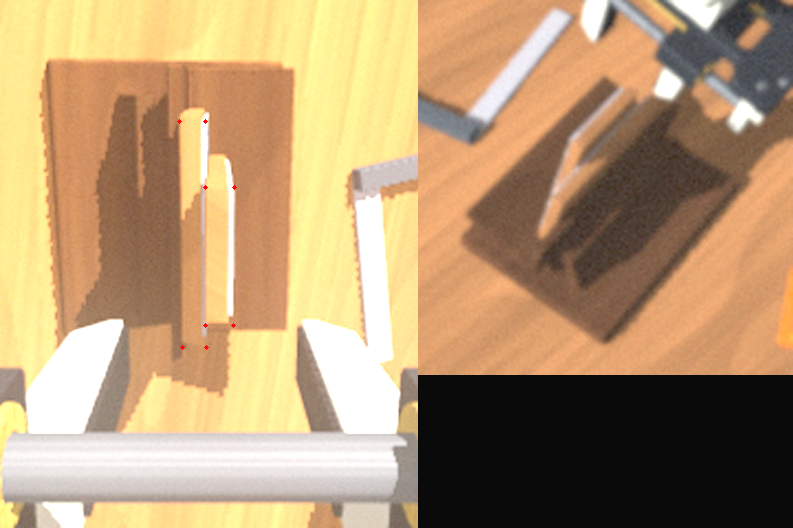

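The final view shows both plaques standing in the rack. The wide one's top edge is at (180-206, 120-347), and the tall one's back edge at x=206 meets the wide one's face, on the model dots. I'll check numerically how well the tall plaque's bottom is seated.

```bash
python3 - <<'E'
from h import *
F=np.load('F.npy');st=robot.read_state();c=cam('wrist',st);w=np.load('w11.npy').astype(int)
f=lambda *l: proj(c,(F@[*l,1])[:3])[0].round(1).tolist()
for n,l in dict(back_top=(.012,0,.125),woodsteel=(.022,0,.125),front_top=(.024,0,.125),front_bot=(.024,0,0),back_bot=(.012,0,0),wide_back=(0,0,.09),wide_ws=(.010,0,.09)).items(): print(n,f(*l),[round(a-b,1) for a,b in zip(f(l[0]+.005,*l[1:]),f(*l))])
sat=w[...,0]-w[...,2]
for r in range(165,238,10): print(r,[(x,int(sat[r,x]),int(w[r,x].sum())) for x in range(258,292,1)][::1] if r in(185,215) else [x for x in range(256,300) if (sat[r,x]>35)!=(sat[r,x-1]>35)])
E
```

```text
back_top [274.0, 207.5] [5.4, 0.0]
woodsteel [284.8, 207.5] [5.4, 0.0]
front_top [286.9, 207.5] [5.4, 0.0]
front_bot [283.8, 183.7] [3.7, 0.0]
back_bot [274.8, 183.7] [3.7, 0.0]
wide_back [262.8, 199.0] [4.8, 0.0]
wide_ws [272.4, 199.0] [4.8, 0.0]
165 [272, 274, 283, 285]
175 [272, 273, 284, 286]
185 [(258, 45, 191), (259, 46, 186), (260, 47, 190), (261, 50, 217), (262, 86, 326), (263, 105, 406), (264, 88, 348), (265, 78, 275), (266, 75, 292), (267, 75, 288), (268, 76, 291), (269, 74, 294), (270, 76, 275), (271, 42, 331), (272, 19, 389), (273, 74, 339), (274, 104, 404), (275, 102, 405), (276, 104, 404), (277, 103, 404), (278, 103, 395), (279, 104, 395), (280, 104, 404), (281, 105, 408), (282, 106, 425), (283, 82, 437), (284, 18, 505), (285, 11, 547), (286, 34, 391), (287, 70, 265), (288, 65, 268), (289, 65, 265), (290, 69, 258), (291, 68, 277)]
195 [272, 273, 284, 286]
205 [272, 273, 284, 286]
215 [(258, 45, 207), (259, 46, 206), (260, 43, 211), (261, 45, 210), (262, 60, 248), (263, 77, 294), (264, 76, 310), (265, 75, 300), (266, 76, 302), (267, 81, 304), (268, 79, 308), (269, 76, 309), (270, 79, 295), (271, 61, 316), (272, 29, 336), (273, 68, 358), (274, 106, 412), (275, 104, 412), (276, 106, 406), (277, 107, 416), (278, 105, 415), (279, 106, 420), (280, 106, 415), (281, 109, 424), (282, 111, 429), (283, 83, 471), (284, 17, 520), (285, 14, 545), (286, 41, 379), (287, 68, 285), (288, 68, 284), (289, 69, 271), (290, 67, 270), (291, 66, 274)]
225 [272, 273, 284, 286]
235 [272, 273]
```

```bash
python3 -c "
from plant import robot
print(robot.close_job())"
```

```text
the job is handed in; nothing more can be done
None
```

Both plaques are in the rack, released and face outward, with the tall one set down on the easel on the way, and I handed the job in at about 34 s. The wide one is flush against the backstop; the tall one touches its face, but I inferred its lower-edge seating from contact forces rather than seeing it.

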